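Lock the levelling foot of a belt sander with its jam nut

ROBOT

A 6-joint arm with a two-finger parallel gripper is mounted at the origin on the work surface. World frame = base frame: x ahead of the robot, y to its left, z up, the work surface at z = 0. Lengths are in m, angles in degrees, forces in N, time in s.
With the tool pointing down it reaches from about 0.375 to 0.9 m from the base axis. Payload 3.1 kg.
Tool frame: the origin (TCP) lies at the very end of the fingers, on their centre line; the grasp point (between the pads) lies 19 mm behind it; z points along the fingers, y is the direction in which the jaws open and shut (so a half turn about z gives the same grasp; the last joint's range is limited). The gripper opens to 87 mm and grips with 3 to 60 N. Pads are 19 mm wide; open, the fingers measure 117 mm over their backs; the gripper's body (75 mm by 190 mm) begins 51 mm behind the grasp point.
Start: joints at [-74.055, 30.224, 82.088, -0, 67.689, -10.227], TCP at [0.276, -0.561, 0.223] pointing down, gripper open.
Joint ranges: [-176.69, 176.69], [-43.24, 126.21], [12.49, 139.97], [-82, 262], [0, 151.66], [-163.58, 163.58]. Speed limits (degrees/s): [159.86, 159.86, 180, 180, 180, 180].

INTERFACE

Orientations are given as a 3x3 rotation matrix whose columns are the frame's x, y, z axes.
In Python, from rig import readout, capture, camera_model, bot, spot_in, regions_of gives the robot as it stands.
- The arm moves only by the tool send_rows, never from a script. Its argument "moves" is a list that holds one entry, the list of rows, each a list of 7 numbers: the turn, a rotation vector about the tool's x, y, z in degrees, then the shift along the tool's x, y, z in cm, then the opening, from -1 (shut) to 1 (fully open). A call has exactly 5 rows; each row shifts and turns the commanded pose from where the row before left it, along the tool's axes as they then stand; what a row does not reach is not made up. A row lasts 1/10 s, in which the tool goes at most 50 mm and 8.59 degrees, less where a joint would pass 70% of its speed; a pose out of reach is approached as far as the arm can. A call with a gripper value outside its range is refused whole. The fingers move at their own pace and stop on an object; the grip force is fixed at half the most. Time passes only in rows, so rows that do not move let the fingers close, or fill a call up. It gives the time, the measured TCP pose, the force and the opening at its end, in the units of the state.
- readout.read_state(): the state, without advancing time (a new reading comes with each control period).
- capture(name): name is "side" or "top"; returns the picture (480x640x3 uint8, blue, green, red); there is no depth.
- camera_model(name): a dict with "camera_matrix" (3x3 intrinsics, pixels), "k1" (the pictures are not rectified: a ray, as slopes to the right and down, at radius r is drawn at 1 + k1 r^2 times it, then the intrinsics apply), "pose" (4x4, takes a point from camera to world coordinates). Camera axes: x right, y up, looking along -z (the intrinsics and any distortion apply to the point x, -y, -z); pixel columns grow to the right and rows downward; lengths in m; the calibration is good to about 2 mm. A picture is of the moment at which its call begins. camera_model takes no time and is no camera call.
- bot.hand_in(): hands the job in, once; it reports no verdict.
Trained networks look in the newest picture that a camera, given by its name, has taken for a name from the list of things; names that differ only in an ending like _2 or _b are one class to them, and where a whole thing is asked for, a point or a joint stands for the part that bears it (a point fixed in the world has none). Each returns a list of dicts, best first, with "p" (0 to 1); they miss things now and then, are a little off and sometimes report something else, mostly with a low value. They report only what shows in the picture. A call takes as long as a camera call. They do not tell look-alikes from the thing itself.
- spot_in(camera, thing): "location" ([x, y, z] in m, in world coordinates, good to about 4 mm: the middle of the surface that is visible of it).
- regions_of(camera, thing): "mask" (480x640 bool, what is visible of it).
The state is a dict: "time_s": time; "joint_positions": joint angles; "qvel": joint speeds; "tau": joint torques, N m; "position": TCP position; "tcp_rot": TCP orientation; "force": force on the tool from outside, world axes, zero at the start; "moment": the same for the moment, N m; "opening": opening from 0.0 (shut) to 1.0 (fully open).
Only numpy, scipy, OpenCV 4.12 (cv2) and the standard library are available. Lean on these libraries where they do the work, as an engineer would, in place of code of your own. Each camera call takes 0.05 s, during which the arm holds its last target. There are 200 camera calls.

TASK

Slip the big open-ended spanner onto the hexagonal base of the sander's near levelling foot, with its handle lying beside the sander's plinth so that the plinth stops it from swinging round clockwise, then turn the foot's jam nut clockwise down onto the bracket and nip it up to about 0.8 N m, never over 1.5 N m, without letting the foot itself turn more than a twelfth of a turn. Finally draw the spanner off and leave it lying flat on the table clear of the foot, with everything else on the table left where it is.

Things in the scene. Friction and masses are not known exactly. Their poses are not given: they have to be found in the camera images.
- sander: Green benchtop belt sander, fixed. Origin on the table under the axis of its near levelling foot; x runs along the machine, away from the robot; the machine stands on the -y side. Plinth: x -45 to 375, y -270 to -70 mm, up to z 44, its skirt 6 mm off the table. Belt, drums and motor stand on it beyond y = -105 mm, up to z 187. A second, finished foot at x = 330 mm is not part of the job.
- plinth_face (a point): Point on the plinth's long upright face (y = -70 mm of the sander), 190 mm along x from the foot's axis, 10 mm above the table: about where the tail of the spanner's handle comes to rest when the foot tries to turn clockwise.
- bracket (a point): Centre of the top of the bracket plate that carries the foot, on the foot's axis, 56 mm above the table. Plate 56 mm wide along the sander's x, 12 mm thick, bolted on the plinth and reaching out to y = +28 mm; the spanner passes under it; 26 mm are free between the foot's hex base and the plate, so the spanner can also be lifted off the hex.
- foot_hex (a point): Levelling foot, steel, turns about its vertical axis: centre of the underside of its hex base, on the table. Base 36 mm across flats, 18 mm high. The point's x axis points through a corner; flats lie at +-y (and every 60 deg). As found, the handle of a spanner put on from the +x side points along +x, 7 to 14 deg short of touching the plinth. A 20 mm stud goes up through the bracket to z 100 mm.
- foot_corner (a point): Upper corner of the foot's hex base at the +x of foot_hex, 20.8 mm from its axis; shows how far the foot has turned (10.8 mm is a twelfth of a turn).
- nut_top (a point): Centre of the top face of the jam nut on the stud, 77 mm above the table. Steel hex nut 30 mm across flats, 18 mm high (z 59 to 77 mm), on a washer; the point's x axis points through a corner, so flats lie at +-y and every 60 deg. The stud stands 23 mm above it. Its height stays the same. Grip it across two opposite flats with at least 50 N, or it slips before it is tight.
- nut (a joint): Turn of the jam nut on the foot's thread, rad, growing clockwise seen from above (tightening). It runs with a steady drag of 0.20 N m, first for 0.4 to 1.3 rad; where it seats is to be felt: from there the torque climbs by 0.48 N m for each 0.01 rad turned on. Let go, it eases back to about 0.004 rad past seating and stays.
- spanner: The bigger of two steel open-ended spanners, lying flat on the table, 0.4 kg, 14 mm thick. Origin on its underside, mid-handle. The handle (24 mm wide) runs along its x axis from x = -45 to the round tail (28 mm across) centred at x = +100 mm; its jaw, at the -x end, opens to -x. Head 75 mm wide.
- spanner_jaw (a point): Centre of the big spanner's jaw, 90 mm to -x of its origin, on the underside: it lies on the foot's axis when the spanner is fully on. Jaw 37.2 mm wide with its two faces parallel to x, from 14 mm to the -x to 22 mm to the +x of this point, where the jaw bottoms on the hex corner; at the tips, 14 to 23 mm to -x, it widens to 43 mm.
- spanner_small: Smaller open-ended spanner of the same shape, jaw 23 mm, 12 mm thick, tail to jaw 150 mm; too small for the foot. Leave it alone. Origin on its underside, mid-handle.
- flower_a: Loose flower-shaped wooden cut-out, 98 mm across, 14 mm thick; bystander.
- flower_b: A second such cut-out; bystander.
- level: Aluminium spirit level 230 x 22 x 50 mm standing on edge; bystander.
- glue: Glue bottle, 60 mm across, 170 mm high; bystander.
- spare_nut: Spare hex nut, 24 mm across flats, 13 mm high; bystander.
- sand_block: Cork sanding block 110 x 65 x 32 mm; bystander.
There are look-alikes about, which are no part of the job. Leave any purple look-alike of the spanner alone.

How it is judged:
By the outcome, as a careful person would: the job done as asked, in the order asked, and still so for the second after the job is handed in, with the robot touching nothing.
It also fails if it takes over 72 s, if anything falls off the work surface, if the arm or the gripper's body presses on something with over 40 N, if the wrist force passes 120 N, or if a joint passes its speed limit or range.

## Working session

There is one attempt and no reset: what is moved stays moved. The work goes in short steps, Python scripts to look and compute and a tool call to move; the robot and the scene stay as the last step left them, time stands still between calls to the robot, and variables do not carry over. Pictures are saved under pics/ and viewed, about 8 in all and at most 12, crops included, and the job is handed in when it is done.

Besides the shell and the picture viewer there is one more tool, called after "Emit:" as name(argument=value, ...), one argument or row to a line, values as JSON. send_rows: Moves the arm, as the interface text tells. Its arguments: {"type":"object","properties":{"moves":{"type":"array","items":{"type":"array","items":{"type":"array","items":{"type":"number"}}}}},"required":["moves"]}

```bash
ls; mkdir -p pics; cat > h.py <<'E'
import numpy as np, cv2
from rig import readout, capture, camera_model, bot, spot_in, regions_of
def px(cam,P):
    m=camera_model(cam);T=np.array(m["pose"]);K=np.array(m["camera_matrix"])
    p=(np.atleast_2d(P)-T[:3,3])@T[:3,:3]
    s=np.c_[p[:,0],-p[:,1]]/-p[:,2:3]; s=s*(1+m["k1"]*(s**2).sum(1,keepdims=True))
    return s@K[:2,:2].T+K[:2,2]
def onz(cam,uv,z):
    m=camera_model(cam);T=np.array(m["pose"]);K=np.array(m["camera_matrix"])
    d=(np.atleast_2d(uv).astype(float)-K[:2,2])@np.linalg.inv(K[:2,:2]).T
    s=d.copy()
    for _ in range(20): s=d/(1+m["k1"]*(s**2).sum(1,keepdims=True))
    r=np.c_[s[:,0],-s[:,1],-np.ones(len(s))]@T[:3,:3].T
    return T[:3,3]+r*((z-T[2,3])/r[:,2:3])
E
python3 - <<'E'
from h import *
np.set_printoptions(precision=3,suppress=True)
s=readout.read_state();print({k:np.round(v,3).tolist() for k,v in s.items()})
for c in("side","top"):
    cv2.imwrite(f"pics/{c}0.png",capture(c)); m=camera_model(c);print(c,m["k1"],np.array(m["camera_matrix"]).tolist());print(np.array(m["pose"]))
    for t in("sander","plinth_face","bracket","foot_hex","foot_corner","nut_top","spanner","spanner_jaw","spanner_small"):
        print(t,[(np.round(d["location"],3).tolist(),round(float(d["p"]),2)) for d in spot_in(c,t)])
E
```

```text
pics
{'time_s': 0.0, 'joint_positions': [-74.054, 30.278, 82.155, -0.001, 67.688, -10.228], 'qvel': [0.062, 0.063, -0.049, 0.084, -0.07, -0.024], 'tau': [-0.001, -44.005, -17.659, 0.063, 0.058, -0.0], 'position': [0.276, -0.56, 0.222], 'tcp_rot': [[0.897, 0.441, -0.001], [0.441, -0.897, 0.002], [0.0, -0.002, -1.0]], 'force': [-0.53, 0.064, -0.351], 'moment': [0.01, -0.012, 0.034], 'opening': 0.995}
side -0.07976761360051596 [[442.56133120212326, 0.0, 325.2622982034008], [0.0, 442.56133120212326, 233.27204949637203], [0.0, 0.0, 1.0]]
[[-0.996  0.068 -0.057  0.428]
 [-0.088 -0.689  0.72   0.821]
 [ 0.01   0.722  0.692  0.847]
 [ 0.     0.     0.     1.   ]]
sander [([0.598, -0.22, 0.103], 0.67)]
plinth_face [([0.597, -0.224, 0.101], 0.89)]
bracket [([0.597, -0.22, 0.102], 0.95)]
foot_hex [([0.453, -0.07, 0.065], 0.67), ([0.594, -0.221, 0.102], 0.21)]
foot_corner [([0.45, -0.066, 0.066], 0.58)]
nut_top [([0.518, 0.119, 0.019], 0.67), ([0.455, -0.07, 0.073], 0.45)]
spanner [([0.248, -0.277, 0.012], 0.94), ([0.52, 0.12, 0.015], 0.57), ([0.307, 0.253, 0.03], 0.41)]
spanner_jaw [([0.25, -0.274, 0.016], 0.72), ([0.514, 0.12, 0.012], 0.59)]
spanner_small [([0.483, 0.28, 0.014], 0.82)]
top -0.0557345106406032 [[585.9919819055922, 0.0, 317.93668759563707], [0.0, 585.9919819055922, 233.57292731432153], [0.0, 0.0, 1.0]]
[[ 0.008  0.987 -0.16   0.251]
 [-1.     0.006 -0.01   0.043]
 [-0.009  0.16   0.987  1.552]
 [ 0.     0.     0.     1.   ]]
sander [([0.602, -0.253, 0.155], 0.64), ([0.524, 0.113, 0.017], 0.61)]
plinth_face [([0.599, -0.248, 0.153], 0.98), ([0.739, 0.096, 0.017], 0.22)]
bracket [([0.597, -0.25, 0.153], 0.64), ([0.303, 0.237, 0.033], 0.61)]
foot_hex []
foot_corner []
nut_top [([0.448, -0.071, 0.077], 0.4)]
spanner [([0.525, 0.114, 0.014], 0.83), ([0.167, -0.369, 0.016], 0.79)]
spanner_jaw [([0.522, 0.112, 0.012], 0.78), ([0.166, -0.363, 0.011], 0.77)]
spanner_small [([0.477, 0.272, 0.012], 0.7)]
```

View pics/side0.png

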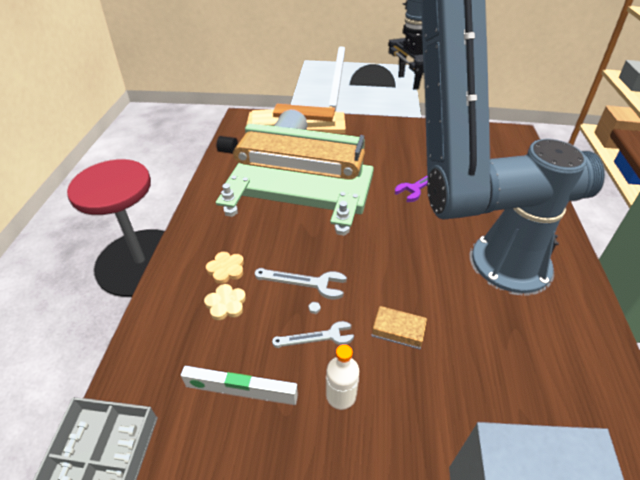

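View pics/top0.png

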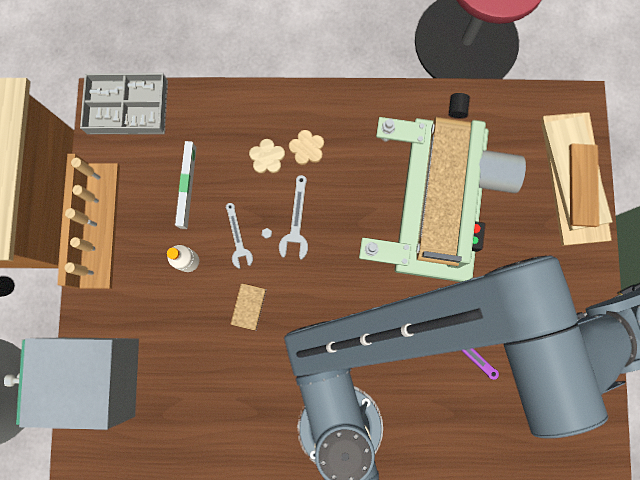

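The top view shows the big spanner with its jaw at about (293,248) and tail at (301,180). The near foot is at about (372,249) and the far foot at (390,126). Nothing blocks the way between the spanner and the foot.

```bash
cat > fit.py <<'E'
from h import *
from scipy.optimize import minimize
def poly(jaw,head=37.5):
    a=np.radians(np.arange(0,360,4)); P=[]
    im=np.zeros((800,800),np.uint8) # 0.4mm/px, centre (400,400)
    f=lambda q:np.int32(np.round(np.array(q)/.4+400))
    cv2.circle(im,tuple(map(int,f((-90,0)))),int(head/.4),255,-1)
    cv2.rectangle(im,tuple(map(int,f((-60,-12)))),tuple(map(int,f((100,12)))),255,-1)
    cv2.circle(im,tuple(map(int,f((100,0)))),35,255,-1)
    cv2.rectangle(im,tuple(map(int,f((-135,-jaw/2)))),tuple(map(int,f((-68,jaw/2)))),0,-1)
    im[:,:int(400-113/.4)]=0
    c=max(cv2.findContours(im,cv2.RETR_EXTERNAL,cv2.CHAIN_APPROX_NONE)[0],key=len)[:,0]
    return (c-400)*.4e-3
C=poly(37.2)
def draw(cam,x,y,a,S=4,z=(0.0,0.007,0.014)):
    R=np.array([[np.cos(a),-np.sin(a)],[np.sin(a),np.cos(a)]]);w=C@R.T+[x,y]
    im=np.zeros((480*S,640*S),np.uint8)
    for h in z: cv2.fillPoly(im,[np.int32(np.round(px(cam,np.c_[w,np.full(len(w),h)])*S+S/2))],1)
    return cv2.resize(im.astype(np.float32),(640,480),interpolation=cv2.INTER_AREA)
def fit(masks,x0):
    def cost(p):
        return sum(np.abs(draw(c,p[0],p[1],np.radians(p[2]))-m).sum() for c,m in masks.items())
    q=lambda u:cost([u[0]/1e3,u[1]/1e3,u[2]])
    r=minimize(q,[x0[0]*1e3,x0[1]*1e3,x0[2]],method="Nelder-Mead",options=dict(initial_simplex=np.array([x0[0]*1e3,x0[1]*1e3,x0[2]])+np.array([[0,0,0],[8,0,0],[0,8,0],[0,0,6]]),xatol=.1,fatol=.5,maxiter=120))
    return r.x,r.fun,[m.sum() for m in masks.values()]
E
python3 - <<'E'
from fit import *
ms={}
for c in("side","top"):
    capture(c)
    best=None
    for d in regions_of(c,"spanner"):
        m=d["mask"];v,u=np.nonzero(m);w=onz(c,[[u.mean(),v.mean()]],.01)[0];print(c,d["p"],m.sum(),w.round(3))
        if np.hypot(w[0]-.52,w[1]-.115)<.04 and c not in ms: ms[c]=m.astype(np.float32)
for k in ms: print(k,fit({k:ms[k]},(.53,.115,0)))
print(fit(ms,(.53,.115,0)))
t=cv2.imread("pics/top0.png");s=cv2.imread("pics/side0.png")
a=cv2.resize(t[105:285,350:500],(500,600),interpolation=cv2.INTER_CUBIC)
b=cv2.resize(s[185:245,315:375],(300,300),interpolation=cv2.INTER_CUBIC)
g=cv2.resize(s[20:100,370:450],(300,300),interpolation=cv2.INTER_CUBIC)
cv2.imwrite("pics/c1.png",np.hstack([a,np.vstack([b,g])]))
E
```

```text
side 0.8 326 [ 0.246 -0.275  0.01 ]
top 0.94 420 [ 0.162 -0.367  0.01 ]
top 0.55 937 [0.534 0.12  0.01 ]
top (array([548.8160287 , 118.34777697,  -5.76430337]), np.float64(108.875), [np.float32(937.0)])
(array([548.8160287 , 118.34777697,  -5.76430337]), np.float64(108.875), [np.float32(937.0)])
```

View pics/c1.png

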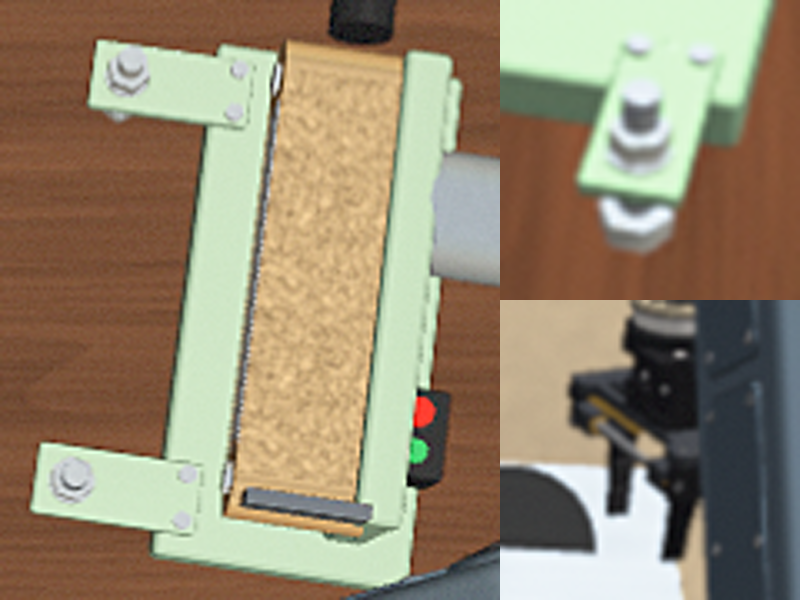

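The crop shows the near stud top at top-picture (371.0,246.9) and side-picture (343.4,203.4), and the far stud top at top (389.3,123.6). The gripper body is wide along the jaw direction. The belt starts close behind the brackets, so I have to watch the clearance there.

```bash
python3 - <<'E'
from fit import *
np.set_printoptions(precision=4,suppress=True)
n=onz("top",[[371.0,246.9]],.1)[0];f=onz("top",[[389.3,123.6]],.1)[0];print(n,f,np.linalg.norm(n-f),np.degrees(np.arctan2(f[1]-n[1],f[0]-n[0])))
print("side",onz("side",[[343.4,203.4]],.1))
# plinth edge corners in the top crop: near-left (153,555), top-left (222,47) of plinth upper face
e=onz("top",np.array([[153,553],[221,48]])/3.3333+[350,105],.044);print(e,np.degrees(np.arctan2(*(e[1]-e[0])[[1,0]])),np.linalg.norm(e[1]-e[0]))
# spanner: threshold own mask (bright grey, low saturation)
ms={}
for c in("top","side"):
    im=cv2.imread(f"pics/{c}0.png");h=cv2.cvtColor(im,cv2.COLOR_BGR2HSV)
    b=((h[...,1]<70)&(h[...,2]>110)).astype(np.uint8)
    near=draw(c,.5488,.1183,np.radians(-5.8));near=cv2.dilate(near,np.ones((15,15)))>0
    b=b&near; k,l,st,_=cv2.connectedComponentsWithStats(b);i=1+np.argmax(st[1:,4]);m=(l==i)
    m=cv2.drawContours(np.zeros_like(b),cv2.findContours(m.astype(np.uint8),0,2)[0],-1,1,-1)
    ms[c]=m.astype(np.float32)
for k in ms: print(k,fit({k:ms[k]},(.545,.118,-5)))
x,_,_=r=fit(ms,(.545,.118,-5));print(r)
out=[]
for c in ms:
    im=cv2.imread(f"pics/{c}0.png");d=draw(c,x[0]/1e3,x[1]/1e3,np.radians(x[2]))
    v,u=np.nonzero(d>0);r0,c0=v.min()-12,u.min()-12
    big=cv2.resize(im[r0:v.max()+12,c0:u.max()+12],None,fx=5,fy=5)
    D=cv2.resize(d[r0:v.max()+12,c0:u.max()+12],None,fx=5,fy=5)
    cv2.drawContours(big,cv2.findContours((D>.5).astype(np.uint8),0,2)[0],-1,(0,0,255),1);out.append(big)
H=max(o.shape[0] for o in out);o=np.hstack([cv2.copyMakeBorder(o,0,H-o.shape[0],0,0,0) for o in out]);f=min(1,800/o.shape[1],600/o.shape[0]);cv2.imwrite("pics/c2.png",cv2.resize(o,None,fx=f,fy=f))
E
```

```text
[ 0.4525 -0.0745  0.1   ] [ 0.7754 -0.1243  0.1   ] 0.3266680901482566 -8.76675048909608
side [[ 0.4518 -0.0736  0.1   ]]
[[ 0.3982 -0.1429  0.044 ]
 [ 0.8081 -0.2038  0.044 ]] -8.449125407530701 0.4143432744616045
top (array([548.6612, 117.4177,  -5.9306]), np.float64(116.5625), [np.float32(980.0)])
side (array([548.2646, 117.3372,  -5.7491]), np.float64(127.625), [np.float32(1226.0)])
(array([548.523 , 117.411 ,  -5.8301]), np.float64(246.375), [np.float32(980.0), np.float32(1226.0)])
```

View pics/c2.png

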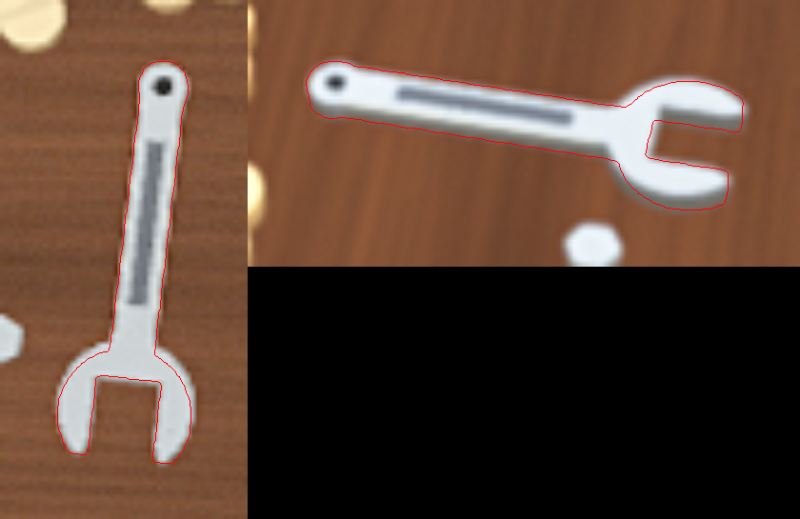

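Both views agree on the spanner: origin (0.5485, 0.1174), yaw -5.8°. The foot axis is at (0.452, -0.074) and the sander yaw is about -8.6°. I'll move over the spanner with a grip point at spanner x = -20 mm.

Emit:
send_rows(
  moves=[
    [[0,0,0,3.2,-3.0,-2,1],[0,0,0,3.5,-3.3,-1,1],[0,0,0,3.5,-3.3,-1,1],[0,0,0,3.5,-3.3,-1,1],[0,0,0,3.5,-3.3,-1,1]],
  ],
)

```text
time_s: 1.7
position: [0.359, -0.3379, 0.2831]
tcp_rot: [[0.898, 0.44, 0.0], [0.44, -0.898, -0.0], [0.0, 0.0, -1.0]]
force: [0.2, 1.1, 0.5]
opening: 0.996
```

Emit:
send_rows(
  moves=[
    [[0,0,0,3.5,-3.3,0,1],[0,0,0,3.5,-3.3,0,1],[0,0,0,3.5,-3.3,0,1],[0,0,0,3.5,-3.3,0,1],[0,0,0,3.5,-3.3,0,1]],
  ],
)

```text
time_s: 2.2
position: [0.4433, -0.1126, 0.2829]
tcp_rot: [[0.898, 0.441, 0.001], [0.441, -0.898, -0.001], [0.001, 0.001, -1.0]]
force: [1.2, 0.2, -0.5]
opening: 1.002
```

Emit:
send_rows(
  moves=[
    [[0,0,0,3.5,-3.3,0,1],[0,0,0,3.5,-3.3,0,1],[0,0,0,3.5,-3.3,0,1],[0,0,0,3.5,-3.3,0,1],[0,0,0,3.5,-3.3,0,1]],
  ],
)

```text
time_s: 2.7
position: [0.5276, 0.113, 0.2828]
tcp_rot: [[0.897, 0.441, 0.001], [0.441, -0.897, -0.0], [0.001, 0.0, -1.0]]
force: [0.8, -1.5, -0.6]
opening: 1.002
```

Emit:
send_rows(
  moves=[
    [[0,0,8,0,0,0,0.3],[0,0,8,0,0,0,0.3],[0,0,8,0,0,0,0.3],[0,0,8,0,0,0,0.3],[0,0,0,0,0,0,0.3]],
  ],
)

```text
time_s: 3.2
position: [0.5272, 0.111, 0.2826]
tcp_rot: [[0.995, -0.101, 0.0], [-0.101, -0.995, -0.0], [0.0, 0.0, -1.0]]
force: [0.3, -0.5, 0.5]
opening: 0.681
```

```bash
cat >> h.py <<'E'
def st():
    s=readout.read_state();R=np.array(s["tcp_rot"]);p=np.array(s["position"])
    print("t %.2f"%s["time_s"],"p",(p*1e3).round(1),"yaw %.1f"%np.degrees(np.arctan2(R[1,0],R[0,0])),"z",R[:,2].round(3),"F",np.round(s["force"],1),"M",np.round(s["moment"],2),"open %.3f"%s["opening"],"j",np.round(s["joint_positions"],0));return p,R
def to(P,yaw=None):
    p,R=st();d=R.T@(np.array(P)-p);y=np.degrees(np.arctan2(R[1,0],R[0,0]))
    print("shift cm",(d*100).round(2),"turn z",None if yaw is None else round((y-yaw+180)%360-180,1))
    # residual tilt needed so that tool z is straight down, about the tool's x,y
    print("level turn xy",np.degrees(np.cross([0,0,1],R.T@[0,0,-1]))[:2].round(2))
F=np.array([.452,-.074])
E
python3 -c "
from h import *
to([.5286,.1194,.004],-5.8)"
```

```text
t 3.20 p [527.2 111.  282.6] yaw -5.8 z [ 0. -0. -1.] F [ 0.3 -0.5  0.5] M [ 0.08  0.01 -0.04] open 0.681 j [ 0. 20. 90. -0. 70. 96.]
shift cm [ 0.06 -0.85 27.86] turn z -0.0
level turn xy [ 0.   -0.01]
```

Emit:
send_rows(
  moves=[
    [[0,0,0,0.06,-0.85,4.5,0],[0,0,0,0,0,5,0],[0,0,0,0,0,5,0],[0,0,0,0,0,5,0],[0,0,0,0,0,4.3,0]],
  ],
)

```text
time_s: 3.7
position: [0.5283, 0.1192, 0.0425]
tcp_rot: [[0.995, -0.098, -0.0], [-0.098, -0.995, -0.0], [-0.0, 0.0, -1.0]]
force: [0.0, 0.2, -1.0]
opening: 0.499
```

Emit:
send_rows(
  moves=[
    [[0,0,0,0,0,2.0,0],[0,0,0,0,0,1.5,0],[0,0,0,0,0,0.5,0],[0,0,0,0,0,0,0],[0,0,0,0,0,0,0]],
  ],
)

```text
time_s: 4.2
position: [0.5294, 0.1193, 0.0053]
tcp_rot: [[0.995, -0.101, 0.002], [-0.101, -0.995, 0.0], [0.002, -0.0, -1.0]]
force: [-0.5, 0.1, -0.0]
opening: 0.498
```

Emit:
send_rows(
  moves=[
    [[0,0,0,0,0,0,-1],[0,0,0,0,0,0,-1],[0,0,0,0,0,0,-1],[0,0,0,0,0,0,-1],[0,0,0,0,0,0,-1]],
  ],
)

```text
time_s: 4.7
position: [0.529, 0.1194, 0.0051]
tcp_rot: [[0.995, -0.101, 0.001], [-0.101, -0.995, 0.0], [0.001, -0.0, -1.0]]
force: [-0.3, 0.7, 4.9]
opening: 0.272
```

```bash
python3 -c "
from h import *
to([.5286,.1194,.004],-5.8)"
```

```text
t 4.70 p [529.  119.4   5.1] yaw -5.8 z [ 0.001  0.    -1.   ] F [-0.3  0.7  4.9] M [ 0.2   0.13 -0.  ] open 0.272 j [  1.  44. 102.   0.  34.  97.]
shift cm [-0.04  0.    0.11] turn z -0.0
level turn xy [-0.01 -0.06]
```

Emit:
send_rows(
  moves=[
    [[0,0,0,0,0,-1.5,-1],[0,0,0,0,0,-3,-1],[0,0,0,1.2,3.5,-1.0,-1],[0,0,0,1.2,3.5,0,-1],[0,0,0,1.2,3.5,0,-1]],
  ],
)

```text
time_s: 5.2
position: [0.5535, 0.0104, 0.0595]
tcp_rot: [[0.995, -0.1, -0.001], [-0.1, -0.995, 0.0], [-0.001, 0.0, -1.0]]
force: [0.3, 0.9, -4.1]
opening: 0.267
```

Emit:
send_rows(
  moves=[
    [[0,0,0,1.2,3.5,0,-1],[0,0,0,1.2,3.5,0,-1],[0,0,0,1.2,2.5,0,-1],[0,0,2.6,0,0,0,-1],[0,0,2.6,0,0,0,-1]],
  ],
)

```text
time_s: 5.7
position: [0.5792, -0.0879, 0.0584]
tcp_rot: [[0.981, -0.195, -0.002], [-0.195, -0.981, 0.001], [-0.002, -0.0, -1.0]]
force: [-0.2, -0.6, -2.7]
opening: 0.273
```

```bash
python3 -c "
from h import *
to([.5796,-.0988,.060],-11)
cv2.imwrite('pics/side1.png',capture('side'))
cv2.imwrite('pics/top1.png',capture('top'))
a=cv2.imread('pics/side1.png')[130:250,210:430];b=cv2.imread('pics/top1.png')[110:290,340:480]
a=cv2.resize(a,(440,240));a=cv2.copyMakeBorder(a,0,200,0,0,0);b=cv2.resize(b,(342,440));cv2.imwrite('pics/c3.png',np.hstack([a,b]))"
```

```text
t 5.70 p [579.2 -87.9  58.4] yaw -11.2 z [-0.002  0.001 -1.   ] F [-0.2 -0.6 -2.7] M [0.03 0.13 0.03] open 0.273 j [-20.  40.  95.  -0.  45.  82.]
shift cm [ 0.25  1.06 -0.16] turn z -0.2
level turn xy [-0.02  0.12]
```

View pics/c3.png

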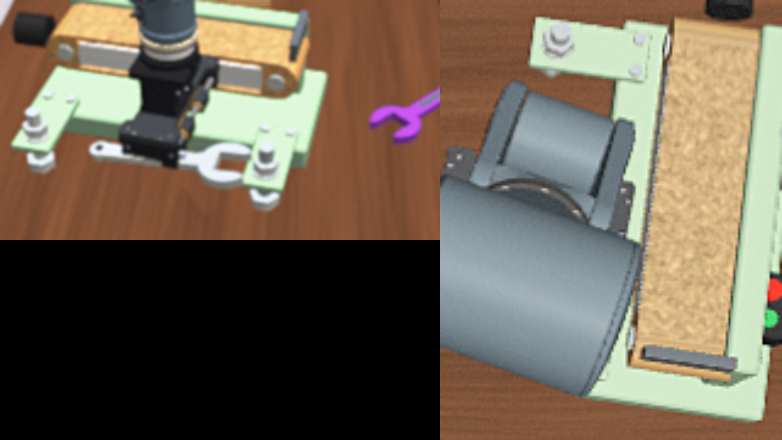

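The side view shows the spanner held level beside the foot, jaw facing it, and the top view shows the gripper body clear of the belt. Next I'll line it up and lower it.

Emit:
send_rows(
  moves=[
    [[0,0,0,0.25,1.06,0,-1],[0,0,0,0,0,2.5,-1],[0,0,0,0,0,2.4,-1],[0,0,0,0,0,0,-1],[0,0,0,0,0,0,-1]],
  ],
)

```text
time_s: 6.3
position: [0.5798, -0.0979, 0.0103]
tcp_rot: [[0.982, -0.191, -0.002], [-0.191, -0.982, 0.001], [-0.002, -0.0, -1.0]]
force: [-0.4, -0.2, -3.4]
opening: 0.269
```

```bash
python3 -c "
from h import *
to([.5796,-.0988,.0075],-11)
cv2.imwrite('pics/side2.png',capture('side'))
a=cv2.imread('pics/side2.png')
cv2.imwrite('pics/c4.png',cv2.resize(a[180:240,250:370],(800,400),interpolation=cv2.INTER_CUBIC))"
```

```text
t 6.30 p [579.8 -97.9  10.3] yaw -11.0 z [-0.002  0.001 -1.   ] F [-0.4 -0.2 -3.4] M [0.09 0.04 0.06] open 0.269 j [-20.  45.  95.  -0.  40.  81.]
shift cm [-0.    0.09  0.28] turn z -0.0
level turn xy [-0.01  0.11]
```

View pics/c4.png

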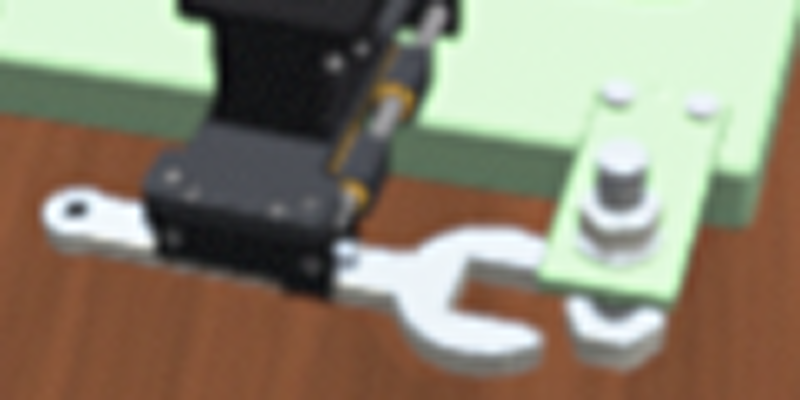

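The jaw faces the hex base, seen at crop (615,330), under the bracket. I'll lower it slightly and slide on while watching the force.

Emit:
send_rows(
  moves=[
    [[0,0.1,0,0,0.09,0.25,-1],[0,0,0,-1,0,0,-1],[0,0,0,-1,0,0,-1],[0,0,0,-0.5,0,0,-1],[0,0,0,0,0,0,-1]],
  ],
)

```text
time_s: 6.85
position: [0.5554, -0.0946, 0.0086]
tcp_rot: [[0.982, -0.19, 0.002], [-0.19, -0.982, -0.002], [0.003, 0.001, -1.0]]
force: [0.2, -3.0, -3.8]
opening: 0.271
```

Emit:
send_rows(
  moves=[
    [[0,0,0,-0.5,0,0,-1],[0,0,0,-0.5,0,0,-1],[0,0,0,-0.5,0,0,-1],[0,0,0,0,0,0,-1],[0,0,0,0,0,0,-1]],
  ],
)

```text
time_s: 7.35
position: [0.5403, -0.0915, 0.008]
tcp_rot: [[0.982, -0.19, 0.001], [-0.19, -0.982, -0.001], [0.001, 0.001, -1.0]]
force: [0.8, -5.5, -3.8]
opening: 0.272
```

```bash
python3 -c "
from h import *
to([.452+.07*.9816,-.074-.07*.1908,.0075],-11)"
```

```text
t 7.35 p [540.3 -91.5   8. ] yaw -11.0 z [ 0.001 -0.001 -1.   ] F [ 0.8 -5.5 -3.8] M [-0.96 -0.04  0.44] open 0.272 j [-21.  44. 101.  -0.  35.  80.]
shift cm [-2.   -0.04  0.04] turn z 0.0
level turn xy [ 0.05 -0.06]
```

Emit:
send_rows(
  moves=[
    [[0,0,0,0,0.12,0,-1],[0,0,0,-0.5,0,0,-1],[0,0,0,-0.4,0,0,-1],[0,0,0,0,0,0,-1],[0,0,0,0,0,0,-1]],
  ],
)

```text
time_s: 7.85
position: [0.5314, -0.0905, 0.0079]
tcp_rot: [[0.982, -0.191, 0.001], [-0.191, -0.982, -0.0], [0.001, 0.0, -1.0]]
force: [-0.7, -4.6, -3.1]
opening: 0.269
```

```bash
python3 -c "
from h import *
to([.452+.07*.9816,-.074-.07*.1908,.0075],-11)"
```

```text
t 7.85 p [531.4 -90.5   7.9] yaw -11.0 z [ 0.001 -0.    -1.   ] F [-0.7 -4.6 -3.1] M [-0.77 -0.04  0.32] open 0.269 j [-22.  43. 103.   0.  34.  79.]
shift cm [-1.11 -0.11  0.04] turn z -0.0
level turn xy [ 0.01 -0.05]
```

Forces are still light. I'll finish the slide.

Emit:
send_rows(
  moves=[
    [[0,0,0,-0.4,0.06,0,-1],[0,0,0,-0.4,0,0,-1],[0,0,0,-0.2,0,0,-1],[0,0,0,0,0,0,-1],[0,0,0,0,0,0,-1]],
  ],
)

```text
time_s: 8.35
position: [0.5308, -0.0914, 0.0094]
tcp_rot: [[0.981, -0.195, 0.02], [-0.195, -0.981, -0.005], [0.021, 0.001, -1.0]]
force: [13.0, -1.3, -6.4]
opening: 0.267
```

Emit:
send_rows(
  moves=[
    [[0,0,0,-0.2,0,0,-1],[0,0,0,-0.2,0,0,-1],[0,0,0,0,0,0,-1],[0,0,0,0,0,0,-1],[0,0,0,0,0,0,-1]],
  ],
)

```text
time_s: 8.85
position: [0.5306, -0.0916, 0.01]
tcp_rot: [[0.98, -0.196, 0.028], [-0.195, -0.981, -0.008], [0.029, 0.002, -1.0]]
force: [17.5, -0.8, -7.1]
opening: 0.274
```

```bash
python3 -c "
from h import *
to([.452+.07*.9816,-.074-.07*.1908,.0075],-11)"
```

```text
t 8.85 p [530.6 -91.6  10. ] yaw -11.3 z [ 0.028 -0.008 -1.   ] F [17.5 -0.8 -7.1] M [-0.05 -3.12 -0.04] open 0.274 j [-22.  43. 104.   0.  31.  79.]
shift cm [-1.06 -0.23  0.22] turn z -0.3
level turn xy [ 0.11 -1.67]
```

Blocked with 10.5 mm to go. The forces say the hex is turned further clockwise than my approach yaw, and one corner sits on the jaw's flare. The belt stops me yawing the gripper further. So I'll let go, swing the handle clockwise with closed fingers from the free side, then push the tail in.

Emit:
send_rows(
  moves=[
    [[0,0,0,0.9,0,0,-1],[0,0,0,0,0,0,-1],[0,0,0,0,0,0,0],[0,0,0,0,0,0,0],[0,0,0,0,0,0,0]],
  ],
)

```text
time_s: 9.35
position: [0.5248, -0.0889, 0.0078]
tcp_rot: [[0.981, -0.192, -0.002], [-0.192, -0.981, 0.002], [-0.002, -0.001, -1.0]]
force: [0.3, 0.6, 0.1]
opening: 0.446
```

Emit:
send_rows(
  moves=[
    [[0,0,0,0,0,-2,0],[0,0,0,0,0,-4,0],[0,0,0,2.5,-2,-4,0],[0,0,0,2.5,-2.5,0,-1],[0,0,0,2,-2,0,-1]],
  ],
)

```text
time_s: 9.85
position: [0.6082, -0.0391, 0.1091]
tcp_rot: [[0.981, -0.192, 0.004], [-0.192, -0.981, -0.0], [0.004, -0.001, -1.0]]
force: [-0.1, 0.2, -0.8]
opening: 0.393
```

```bash
python3 - <<'E'
from fit import *
st()
im=capture("side");cv2.imwrite('pics/side3.png',im);capture("top")
a0=np.radians(-11);o=np.array([.5308,-.0914])+.02*np.array([np.cos(a0),np.sin(a0)])
h=cv2.cvtColor(im,cv2.COLOR_BGR2HSV);b=((h[...,1]<60)&(h[...,2]>130)).astype(np.float32)
near=cv2.dilate(draw("side",*o,a0),np.ones((9,9)))>0
vis=near.copy()
big=cv2.resize(im[170:245,245:385],(800,428),interpolation=cv2.INTER_CUBIC)
D=cv2.resize(draw("side",*o,a0)[170:245,245:385],(800,428))
cv2.drawContours(big,cv2.findContours((D>.5).astype(np.uint8),0,2)[0],-1,(0,0,255),1)
cv2.imwrite('pics/c5.png',big)
E
```

```text
t 9.85 p [608.2 -39.1 109.1] yaw -11.1 z [ 0.004 -0.    -1.   ] F [-0.1  0.2 -0.8] M [0.02 0.03 0.02] open 0.393 j [-14.  37.  90.   0.  53.  87.]
```

View pics/c5.png

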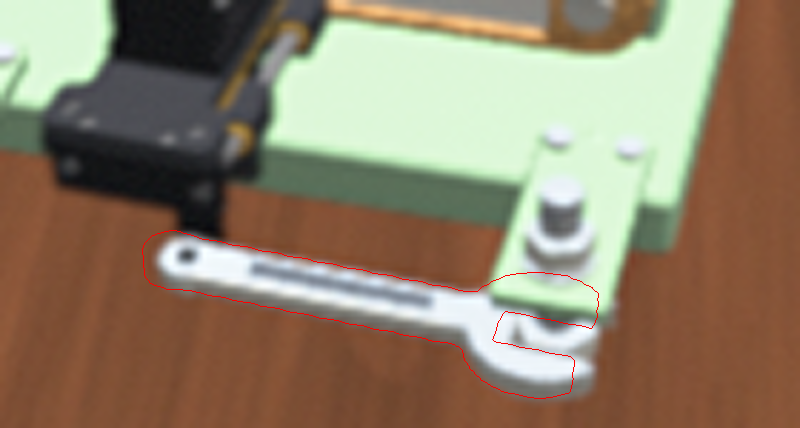

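Picture 6 shows the spanner flat on the table with its jaw round the hex, further on than my drawn estimate. I'll fit the handle for its exact pose.

```bash
cat > hfit.py <<'E'
from fit import *
import fit as _f
C0=_f.C.copy()
def hfit(im,a0,jaw):
    """fit the handle (from x=-40 to the tail) in the side picture; start from jaw point and yaw"""
    a=np.radians(np.arange(-90,91,6))
    H=np.r_[[[-.040,-.012],[.092,-.012]],np.c_[.1+.014*np.cos(a),.014*np.sin(a)],[[.092,.012],[-.040,.012]]]
    _f.C=H
    h=cv2.cvtColor(im,cv2.COLOR_BGR2HSV)
    m=((h[...,1]<75)&(h[...,2]>100)).astype(np.uint8)
    m=cv2.morphologyEx(m,cv2.MORPH_CLOSE,np.ones((3,3)))
    def cost(u):
        ar=np.radians(u[2]);o=np.array(u[:2])/1e3+.09*np.array([np.cos(ar),np.sin(ar)])
        d=_f.draw("side",*o,ar)
        w=cv2.dilate((d>0).astype(np.uint8),np.ones((7,7)))
        # ignore the head side
        hd=np.linalg.norm(np.stack(np.meshgrid(np.arange(640),np.arange(480)),-1)-px("side",[[jaw[0],jaw[1],.007]])[0],axis=-1)
        w=w*(hd>24)
        return (np.abs(d-m)*w).sum()
    best=min((minimize(cost,[jaw[0]*1e3+k,jaw[1]*1e3,a0],method="Nelder-Mead",options=dict(initial_simplex=np.array([jaw[0]*1e3+k,jaw[1]*1e3,a0])+np.array([[0,0,0],[6,0,0],[0,6,0],[0,0,5]]),xatol=.1,fatol=.3)) for k in(-4,4)),key=lambda r:r.fun)
    return best.x,best.fun
E
python3 - <<'E'
from hfit import *
im=cv2.imread('pics/side3.png')
x,f=hfit(im,-11,(.457,-.076));print("jaw mm, yaw",x.round(1),f,"foot",F*1e3)
a=np.radians(x[2]);d=x[:2]-F*1e3;print("along handle",d@[np.cos(a),np.sin(a)],"across",d@[-np.sin(a),np.cos(a)])
E
```

```text
jaw mm, yaw [452.8 -77.7 -10.4] 27.875 foot [452. -74.]
along handle 1.4899156071345792 across -3.5032954403074545
```

The fit puts the jaw 1.5 mm from the axis along the handle, so the spanner is fully on at yaw -10.4°. The grip's leftover push seated it as I released. Next I'll find how the nut's flats lie.

```bash
python3 - <<'E'
from h import *
from scipy.ndimage import map_coordinates
ims={c:cv2.imread(f"pics/{c}0.png") for c in("top","side")}
res=[]
for r,zs in ((.01732,.077),):
  for ang in range(-30,30,3):
    row=[]
    for c,off in(("top",[.0005,-.0003]),("side",[-.0003,.0005])):
        g=cv2.GaussianBlur(cv2.cvtColor(ims[c],cv2.COLOR_BGR2GRAY),(0,0),.6).astype(float)
        gx=cv2.Sobel(g,-1,1,0);gy=cv2.Sobel(g,-1,0,1);G=np.hypot(gx,gy)
        best=0
        for dx in np.arange(-.003,.0031,.001):
         for dy in np.arange(-.003,.0031,.001):
          a=np.radians(ang+np.arange(0,361,60));V=np.c_[F[0]+off[0]+dx+r*np.cos(a),F[1]+off[1]+dy+r*np.sin(a)]
          t=np.linspace(0,1,12)[:,None];P=np.vstack([V[i]*(1-t)+V[i+1]*t for i in range(6)])
          uv=px(c,np.c_[P,np.full(len(P),zs)]);best=max(best,map_coordinates(G,[uv[:,1],uv[:,0]],order=1).mean())
        row.append(best)
    res.append((ang,*np.round(row,1)))
print(*res,sep="\n")
out=[]
for c in("top","side"):
    u,v=px(c,[[*F,.077]])[0];u,v=int(u),int(v);out.append(cv2.resize(ims[c][v-18:v+18,u-18:u+18],(400,400),interpolation=cv2.INTER_CUBIC))
cv2.imwrite("pics/c6.png",np.hstack(out))
E
```

```text
(-30, np.float64(77.9), np.float64(218.4))
(-27, np.float64(77.4), np.float64(220.5))
(-24, np.float64(77.6), np.float64(221.5))
(-21, np.float64(78.2), np.float64(222.6))
(-18, np.float64(79.0), np.float64(223.7))
(-15, np.float64(79.3), np.float64(224.1))
(-12, np.float64(79.6), np.float64(224.0))
(-9, np.float64(79.3), np.float64(223.3))
(-6, np.float64(79.6), np.float64(223.4))
(-3, np.float64(80.5), np.float64(222.1))
(0, np.float64(81.0), np.float64(221.6))
(3, np.float64(81.6), np.float64(221.4))
(6, np.float64(81.9), np.float64(222.5))
(9, np.float64(82.1), np.float64(221.6))
(12, np.float64(82.0), np.float64(220.9))
(15, np.float64(81.5), np.float64(221.0))
(18, np.float64(80.5), np.float64(220.6))
(21, np.float64(79.6), np.float64(219.6))
(24, np.float64(78.8), np.float64(218.8))
(27, np.float64(78.3), np.float64(216.9))
```

View pics/c6.png

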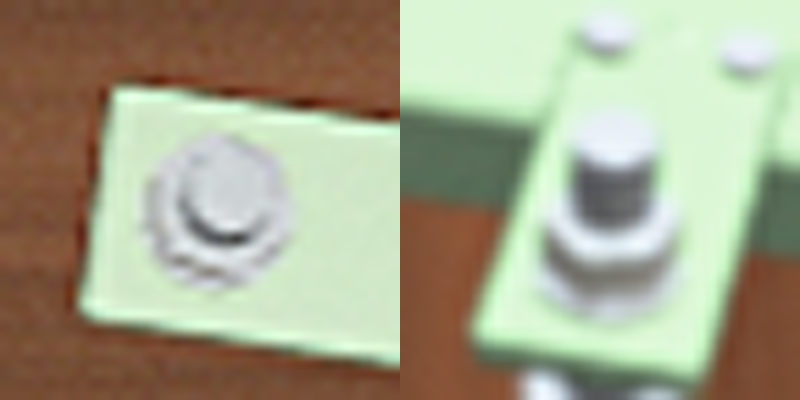

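The side crop shows a nut flat facing roughly +y, so the nut yaw is about -5° ± 12°. The grip will align the rest. I'll go over the nut and turn the jaw axis to about 25° world.

Emit:
send_rows(
  moves=[
    [[0,0,0,0,0,-4,0.3],[0,0,0,-2.5,1.2,-3,0.3],[0,0,-8.5,-4,1.76,0,0.3],[0,0,-8.5,-4,0.3,0,0.3],[0,0,-8.5,-2.5,-0.3,0,0.3]],
  ],
)

```text
time_s: 10.45
position: [0.4665, -0.0566, 0.1763]
tcp_rot: [[0.967, 0.255, -0.005], [0.255, -0.967, 0.002], [-0.004, -0.003, -1.0]]
force: [-0.1, 0.1, 0.1]
opening: 0.623
```

Emit:
send_rows(
  moves=[
    [[0,0,-8.5,0,0,0,0.3],[0,0,-8.5,0,0,0,0.3],[0,0,-8.5,0,0,0,0.3],[0,0,-8.5,0,0,0,0.3],[0,0,-8.5,0,0,0,0.3]],
  ],
)

```text
time_s: 10.95
position: [0.4699, -0.057, 0.1763]
tcp_rot: [[0.541, 0.841, -0.002], [0.841, -0.541, 0.001], [-0.0, -0.002, -1.0]]
force: [-0.0, 0.4, -0.2]
opening: 0.651
```

Emit:
send_rows(
  moves=[
    [[0,0,-8.5,0,0,0,0.3],[0,0,-8.5,0,0,0,0.3],[0,0,-8.5,0,0,0,0.3],[0,0,-8.5,0,0,0,0.3],[0,0,-8.5,0,0,0,0.3]],
  ],
)

```text
time_s: 11.45
position: [0.4699, -0.057, 0.1762]
tcp_rot: [[-0.17, 0.985, -0.002], [0.985, 0.17, 0.001], [0.002, -0.002, -1.0]]
force: [-0.2, -0.8, 0.1]
opening: 0.652
```

```bash
python3 -c "
from h import *
to([.452,-.0745,.062],115)"
```

```text
t 11.45 p [469.9 -57.  176.2] yaw 99.8 z [-0.002  0.001 -1.   ] F [-0.2 -0.8  0.1] M [ 0.01 -0.08  0.01] open 0.652 j [-20.  23. 106.   0.  51. -30.]
shift cm [-1.44 -2.04 11.42] turn z -15.2
level turn xy [-0.11 -0.09]
```

Emit:
send_rows(
  moves=[
    [[0,0,0,-1.44,-2.04,0,0.3],[0,0,-7.6,0,0,0,0.3],[0,0,-7.6,0,0,0,0.3],[0,0,0,0,0,3,0.3],[0,0,0,0,0,0,0.3]],
  ],
)

```text
time_s: 11.95
position: [0.4504, -0.0738, 0.1444]
tcp_rot: [[-0.416, 0.909, -0.007], [0.909, 0.416, 0.004], [0.006, -0.005, -1.0]]
force: [-0.8, -0.0, -0.3]
opening: 0.651
```

```bash
python3 -c "
from h import *
to([.452,-.075,.0615],115)"
```

```text
t 11.95 p [450.4 -73.8 144.4] yaw 114.6 z [-0.007  0.004 -1.   ] F [-0.8 -0.  -0.3] M [ 0.03 -0.04  0.01] open 0.651 j [-23.  25. 110.   0.  46. -48.]
shift cm [-0.23  0.13  8.29] turn z -0.4
level turn xy [-0.28 -0.35]
```

Emit:
send_rows(
  moves=[
    [[-0.28,-0.35,0,-0.17,0.1,2,0.3],[0,0,0,0,0,3.0,0.3],[0,0,0,0,0,2,0.3],[0,0,0,0,0,0.9,0.3],[0,0,0,0,0,0,0.3]],
  ],
)

```text
time_s: 12.45
position: [0.4555, -0.076, 0.0673]
tcp_rot: [[-0.417, 0.909, 0.006], [0.909, 0.417, -0.002], [-0.005, 0.004, -1.0]]
force: [-0.2, -0.2, -0.3]
opening: 0.651
```

```bash
python3 -c "
from h import *
to([.452,-.075,.0615],115)"
```

```text
t 12.45 p [455.5 -76.   67.3] yaw 114.6 z [ 0.006 -0.002 -1.   ] F [-0.2 -0.2 -0.3] M [-0.05 -0.08  0.08] open 0.651 j [-23.  34. 113.  -0.  33. -48.]
shift cm [ 0.24 -0.28  0.58] turn z -0.4
level turn xy [0.23 0.26]
```

Emit:
send_rows(
  moves=[
    [[0.15,0.2,0,0.2,-0.25,0.5,0.3],[0,0,0,0,0,0,0.3],[0,0,0,0,0,0,-1],[0,0,0,0,0,0,-1],[0,0,0,0,0,0,-1]],
  ],
)

```text
time_s: 12.95
position: [0.454, -0.0758, 0.0633]
tcp_rot: [[-0.417, 0.909, 0.006], [0.909, 0.417, -0.002], [-0.004, 0.004, -1.0]]
force: [-0.2, 0.8, -0.6]
opening: 0.459
```

Emit:
send_rows(
  moves=[
    [[0,0,0,0,0,0,-1],[0,0,0,0,0,0,-1],[0,0,0,0,0,0,-1],[0,0,0,0,0,0,-1],[0,0,0,0,0,0,-1]],
  ],
)

```text
time_s: 13.45
position: [0.4536, -0.0759, 0.0631]
tcp_rot: [[-0.418, 0.909, 0.005], [0.909, 0.418, -0.002], [-0.004, 0.003, -1.0]]
force: [-2.1, -2.2, 5.2]
opening: 0.369
```

```bash
python3 -c "
from h import *
to([.452,-.075,.0615],115)"
```

```text
t 13.45 p [453.6 -75.9  63.1] yaw 114.7 z [ 0.005 -0.002 -1.   ] F [-2.1 -2.2  5.2] M [-0.38  0.26  0.21] open 0.369 j [-23.  34. 113.  -0.  32. -48.]
shift cm [ 0.14 -0.11  0.15] turn z -0.3
level turn xy [0.2  0.22]
```

Opening reads 32 mm, so the nut is about 8° off the pads. I'll start turning clockwise and watch the torque and opening.

Emit:
send_rows(
  moves=[
    [[0,0,-4,0,0,0,-1],[0,0,-4,0,0,0,-1],[0,0,0,0,0,0,-1],[0,0,0,0,0,0,-1],[0,0,0,0,0,0,-1]],
  ],
)

```text
time_s: 13.95
position: [0.4534, -0.0759, 0.063]
tcp_rot: [[-0.539, 0.842, 0.004], [0.842, 0.539, -0.002], [-0.004, 0.003, -1.0]]
force: [-2.5, -2.7, 5.4]
opening: 0.368
```

```bash
python3 -c "
from h import *
to([.452,-.075,.0615],115)"
```

```text
t 13.95 p [453.4 -75.9  63. ] yaw 122.6 z [ 0.004 -0.002 -1.   ] F [-2.5 -2.7  5.4] M [-0.46  0.34 -0.03] open 0.368 j [-23.  34. 113.   0.  32. -56.]
shift cm [ 0.15 -0.07  0.15] turn z 7.6
level turn xy [0.16 0.23]
```

Emit:
send_rows(
  moves=[
    [[0,0,4,0,0,0,-1],[0,0,4,0,0,0,-1],[0,0,4,0,0,0,-1],[0,0,4,0,0,0,-1],[0,0,0,0,0,0,-1]],
  ],
)

```text
time_s: 14.45
position: [0.4538, -0.0758, 0.063]
tcp_rot: [[-0.286, 0.958, 0.005], [0.958, 0.286, -0.002], [-0.003, 0.004, -1.0]]
force: [-1.5, -1.4, 6.6]
opening: 0.363
```

```bash
python3 -c "
from h import *
to([.452,-.075,.0615],115)"
```

```text
t 14.45 p [453.8 -75.8  63. ] yaw 106.6 z [ 0.005 -0.002 -1.   ] F [-1.5 -1.4  6.6] M [-0.29  0.17  0.04] open 0.363 j [-23.  34. 113.   0.  32. -40.]
shift cm [ 0.13 -0.15  0.15] turn z -8.4
level turn xy [0.25 0.19]
```

```bash
python3 - <<'E'
from hfit import *
im=capture("side");cv2.imwrite("pics/side4.png",im)
for a in(-10,-16,-22): print(hfit(im,a,(.4528,-.0765)))
cv2.imwrite("pics/c7.png",cv2.resize(im[150:245,245:385],(800,543),interpolation=cv2.INTER_CUBIC))
E
```

```text
(array([453.320367  , -77.11339094, -10.56629158]), np.float64(28.3125))
(array([453.12331764, -76.92460818, -10.64144395]), np.float64(28.3125))
(array([453.7810509 , -76.35467922, -11.02880631]), np.float64(28.8125))
```

View pics/c7.png

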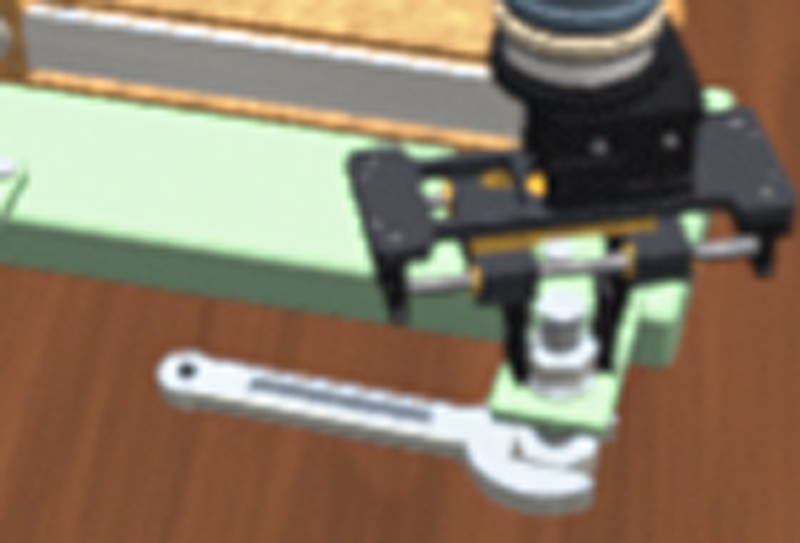

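The fingers straddle the nut at crop (560,365), and the spanner handle hasn't moved (-10.6°). I'll turn on and read the torque while it moves.

Emit:
send_rows(
  moves=[
    [[0,0,3,0,0,0,-1],[0,0,3,0,0,0,-1],[0,0,3,0,0,0,-1],[0,0,3,0,0,0,-1],[0,0,3,0,0,0,-1]],
  ],
)

```text
time_s: 15.0
position: [0.4541, -0.0758, 0.0631]
tcp_rot: [[-0.027, 1.0, 0.006], [1.0, 0.027, -0.002], [-0.002, 0.006, -1.0]]
force: [-0.4, -0.9, 5.2]
opening: 0.368
```

```bash
python3 -c "
from h import *
st()"
```

```text
t 15.00 p [454.1 -75.8  63.1] yaw 91.6 z [ 0.006 -0.002 -1.   ] F [-0.4 -0.9  5.2] M [-0.17  0.07  0.24] open 0.368 j [-23.  34. 113.   0.  32. -25.]
```

Torque is 0.24 N m while moving, so the nut is running on its drag. I'll keep going in 5° calls. A 30 N grip would slip before 1.5 N m, which bounds the risk.

Emit:
send_rows(
  moves=[
    [[0,0,1,0,0,0,-1],[0,0,1,0,0,0,-1],[0,0,1,0,0,0,-1],[0,0,1,0,0,0,-1],[0,0,1,0,0,0,-1]],
  ],
)

```text
time_s: 15.5
position: [0.4542, -0.0758, 0.063]
tcp_rot: [[0.058, 0.998, 0.006], [0.998, -0.058, -0.002], [-0.002, 0.006, -1.0]]
force: [-0.3, -0.7, 5.2]
opening: 0.369
```

```bash
python3 -c "
from h import *
st()"
```

```text
t 15.50 p [454.2 -75.8  63. ] yaw 86.7 z [ 0.006 -0.002 -1.   ] F [-0.3 -0.7  5.2] M [-0.09 -0.02  0.21] open 0.369 j [-23.  34. 113.   0.  32. -20.]
```

Emit:
send_rows(
  moves=[
    [[0,0,1,0,0,0,-1],[0,0,1,0,0,0,-1],[0,0,1,0,0,0,-1],[0,0,1,0,0,0,-1],[0,0,1,0,0,0,-1]],
  ],
)

```text
time_s: 16.0
position: [0.4543, -0.0758, 0.063]
tcp_rot: [[0.145, 0.989, 0.006], [0.989, -0.145, -0.002], [-0.001, 0.006, -1.0]]
force: [-0.6, -0.1, 5.2]
opening: 0.367
```

```bash
python3 -c "
from h import *
st()"
```

```text
t 16.00 p [454.3 -75.8  63. ] yaw 81.7 z [ 0.006 -0.002 -1.   ] F [-0.6 -0.1  5.2] M [-0.09 -0.07  0.21] open 0.367 j [-23.  34. 113.   0.  32. -15.]
```

Emit:
send_rows(
  moves=[
    [[0,0,1,0,0,0,-1],[0,0,1,0,0,0,-1],[0,0,1,0,0,0,-1],[0,0,1,0,0,0,-1],[0,0,1,0,0,0,-1]],
  ],
)

```text
time_s: 16.5
position: [0.4545, -0.0759, 0.0631]
tcp_rot: [[0.231, 0.973, 0.006], [0.973, -0.231, -0.002], [-0.001, 0.007, -1.0]]
force: [-0.7, 0.1, 4.1]
opening: 0.37
```

```bash
python3 -c "
from h import *
st()"
```

```text
t 16.50 p [454.5 -75.9  63.1] yaw 76.6 z [ 0.006 -0.002 -1.   ] F [-0.7  0.1  4.1] M [-0.   -0.07  0.16] open 0.370 j [-23.  34. 113.   0.  32. -10.]
```

Emit:
send_rows(
  moves=[
    [[0,0,1,0,0,0,-1],[0,0,1,0,0,0,-1],[0,0,1,0,0,0,-1],[0,0,1,0,0,0,-1],[0,0,1,0,0,0,-1]],
  ],
)

```text
time_s: 17.0
position: [0.4545, -0.0759, 0.0631]
tcp_rot: [[0.314, 0.949, 0.007], [0.949, -0.314, -0.002], [-0.0, 0.007, -1.0]]
force: [1.1, 0.5, 5.2]
opening: 0.364
```

```bash
python3 -c "
from hfit import *
st();print(hfit(capture('side'),-12,(.4535,-.0765)))"
```

```text
t 17.00 p [454.5 -75.9  63.1] yaw 71.7 z [ 0.007 -0.002 -1.   ] F [1.1 0.5 5.2] M [-0.01 -0.13  0.36] open 0.364 j [-23.  34. 113.   0.  32.  -5.]
(array([453.22709676, -77.50943512, -12.05918643]), np.float64(25.25))
```

Torque is rising (0.36) and the spanner has begun to swing (-12.1°), so the nut has seated and the foot is being dragged round. I'll use smaller steps.

Emit:
send_rows(
  moves=[
    [[0,0,0.6,0,0,0,-1],[0,0,0.6,0,0,0,-1],[0,0,0.6,0,0,0,-1],[0,0,0.6,0,0,0,-1],[0,0,0.6,0,0,0,-1]],
  ],
)

```text
time_s: 17.55
position: [0.4546, -0.0759, 0.0631]
tcp_rot: [[0.363, 0.932, 0.007], [0.932, -0.363, -0.002], [0.0, 0.007, -1.0]]
force: [0.6, 1.1, 5.5]
opening: 0.367
```

```bash
python3 -c "
from hfit import *
st();print(hfit(capture('side'),-13,(.4535,-.0765)))"
```

```text
t 17.55 p [454.6 -75.9  63.1] yaw 68.7 z [ 0.007 -0.002 -1.   ] F [0.6 1.1 5.5] M [ 0.08 -0.18  0.36] open 0.367 j [-23.  34. 113.   0.  32.  -2.]
(array([453.39313786, -77.11998932, -15.16711719]), np.float64(25.5))
```

Emit:
send_rows(
  moves=[
    [[0,0,0.6,0,0,0,-1],[0,0,0.6,0,0,0,-1],[0,0,0.6,0,0,0,-1],[0,0,0.6,0,0,0,-1],[0,0,0.6,0,0,0,-1]],
  ],
)

```text
time_s: 18.1
position: [0.4547, -0.076, 0.0631]
tcp_rot: [[0.412, 0.911, 0.007], [0.911, -0.412, -0.003], [0.001, 0.007, -1.0]]
force: [1.7, -0.1, 5.4]
opening: 0.366
```

```bash
python3 -c "
from hfit import *
st();print(hfit(capture('side'),-16,(.4535,-.0765)))"
```

```text
t 18.10 p [454.7 -76.   63.1] yaw 65.7 z [ 0.007 -0.003 -1.   ] F [ 1.7 -0.1  5.4] M [ 0.04 -0.23  0.37] open 0.366 j [-23.  34. 113.   0.  32.   1.]
(array([453.00858226, -78.02237145, -17.8191761 ]), np.float64(24.5))
```

Plateau at 0.37 N m, with the handle following degree for degree. Plinth contact is expected near yaw -25.7°.

Emit:
send_rows(
  moves=[
    [[0,0,0.6,0,0,0,-1],[0,0,0.6,0,0,0,-1],[0,0,0.6,0,0,0,-1],[0,0,0.6,0,0,0,-1],[0,0,0.6,0,0,0,-1]],
  ],
)

```text
time_s: 18.65
position: [0.4547, -0.076, 0.0631]
tcp_rot: [[0.459, 0.888, 0.007], [0.888, -0.459, -0.003], [0.001, 0.007, -1.0]]
force: [0.7, -0.0, 4.9]
opening: 0.364
```

Emit:
send_rows(
  moves=[
    [[0,0,0.4,0,0,0,-1],[0,0,0.4,0,0,0,-1],[0,0,0.4,0,0,0,-1],[0,0,0.3,0,0,0,-1],[0,0,0,0,0,0,-1]],
  ],
)

```text
time_s: 19.15
position: [0.4548, -0.076, 0.063]
tcp_rot: [[0.482, 0.876, 0.007], [0.876, -0.482, -0.003], [0.001, 0.007, -1.0]]
force: [2.0, -0.1, 5.1]
opening: 0.368
```

```bash
python3 -c "
from hfit import *
st();print(hfit(capture('side'),-22,(.4535,-.0765)))"
```

```text
t 19.15 p [454.8 -76.   63. ] yaw 61.2 z [ 0.007 -0.003 -1.   ] F [ 2.  -0.1  5.1] M [ 0.05 -0.33  0.35] open 0.368 j [-23.  34. 113.   0.  32.   5.]
(array([452.61202046, -77.42977148, -22.41462942]), np.float64(83.9375))
```

Emit:
send_rows(
  moves=[
    [[0,0,0.4,0,0,0,-1],[0,0,0.4,0,0,0,-1],[0,0,0.2,0,0,0,-1],[0,0,0,0,0,0,-1],[0,0,0,0,0,0,-1]],
  ],
)

```text
time_s: 19.7
position: [0.4548, -0.076, 0.0631]
tcp_rot: [[0.497, 0.867, 0.007], [0.868, -0.497, -0.003], [0.001, 0.007, -1.0]]
force: [1.6, 0.7, 5.0]
opening: 0.372
```

```bash
python3 -c "
from hfit import *
st()"
```

```text
t 19.70 p [454.8 -76.   63.1] yaw 60.2 z [ 0.007 -0.003 -1.   ] F [1.6 0.7 5. ] M [ 0.1  -0.3   0.37] open 0.372 j [-23.  34. 113.   0.  32.   6.]
```

Emit:
send_rows(
  moves=[
    [[0,0,0.3,0,0,0,-1],[0,0,0.3,0,0,0,-1],[0,0,0.2,0,0,0,-1],[0,0,0,0,0,0,-1],[0,0,0,0,0,0,-1]],
  ],
)

```text
time_s: 20.2
position: [0.4548, -0.076, 0.0631]
tcp_rot: [[0.509, 0.86, 0.007], [0.86, -0.509, -0.003], [0.001, 0.008, -1.0]]
force: [2.8, 0.4, 5.5]
opening: 0.368
```

```bash
python3 -c "
from h import *
st()"
```

```text
t 20.20 p [454.8 -76.   63.1] yaw 59.4 z [ 0.007 -0.003 -1.   ] F [2.8 0.4 5.5] M [ 0.08 -0.43  0.39] open 0.368 j [-23.  34. 113.   0.  32.   7.]
```

Emit:
send_rows(
  moves=[
    [[0,0,0.2,0,0,0,-1],[0,0,0.2,0,0,0,-1],[0,0,0.2,0,0,0,-1],[0,0,0,0,0,0,-1],[0,0,0,0,0,0,-1]],
  ],
)

```text
time_s: 20.7
position: [0.4548, -0.076, 0.063]
tcp_rot: [[0.518, 0.855, 0.007], [0.855, -0.518, -0.003], [0.002, 0.007, -1.0]]
force: [2.3, 0.6, 5.1]
opening: 0.362
```

```bash
python3 -c "
from h import *
st()"
```

```text
t 20.70 p [454.8 -76.   63. ] yaw 58.8 z [ 0.007 -0.003 -1.   ] F [2.3 0.6 5.1] M [ 0.03 -0.4   0.36] open 0.362 j [-23.  34. 113.   0.  32.   8.]
```

Emit:
send_rows(
  moves=[
    [[0,0,0.3,0,0,0,-1],[0,0,0.2,0,0,0,-1],[0,0,0.2,0,0,0,-1],[0,0,0,0,0,0,-1],[0,0,0,0,0,0,-1]],
  ],
)

```text
time_s: 21.2
position: [0.4548, -0.076, 0.0631]
tcp_rot: [[0.529, 0.849, 0.007], [0.849, -0.529, -0.003], [0.002, 0.007, -1.0]]
force: [1.7, -0.3, 4.5]
opening: 0.369
```

```bash
python3 -c "
from h import *
st()"
```

```text
t 21.20 p [454.8 -76.   63.1] yaw 58.1 z [ 0.007 -0.003 -1.   ] F [ 1.7 -0.3  4.5] M [ 0.05 -0.41  0.43] open 0.369 j [-23.  34. 113.   0.  32.   8.]
```

Emit:
send_rows(
  moves=[
    [[0,0,0.2,0,0,0,-1],[0,0,0.2,0,0,0,-1],[0,0,0.1,0,0,0,-1],[0,0,0,0,0,0,-1],[0,0,0,0,0,0,-1]],
  ],
)

```text
time_s: 21.7
position: [0.4548, -0.0761, 0.0631]
tcp_rot: [[0.536, 0.844, 0.007], [0.844, -0.536, -0.003], [0.002, 0.008, -1.0]]
force: [3.1, 0.6, 3.5]
opening: 0.367
```

```bash
python3 -c "
from hfit import *
st();print(hfit(capture('side'),-25,(.4535,-.0765)))"
```

```text
t 21.70 p [454.8 -76.1  63.1] yaw 57.6 z [ 0.007 -0.003 -1.   ] F [3.1 0.6 3.5] M [ 0.07 -0.48  0.54] open 0.367 j [-23.  34. 113.   0.  32.   9.]
(array([453.50799749, -78.12020461, -25.26625264]), np.float64(128.0))
```

The handle is on the plinth (-25.3°) and the torque is climbing: 0.43, then 0.54. Small increments now.

Emit:
send_rows(
  moves=[
    [[0,0,0.2,0,0,0,-1],[0,0,0.1,0,0,0,-1],[0,0,0,0,0,0,-1],[0,0,0,0,0,0,-1],[0,0,0,0,0,0,-1]],
  ],
)

```text
time_s: 22.25
position: [0.4548, -0.0761, 0.0631]
tcp_rot: [[0.54, 0.842, 0.007], [0.842, -0.54, -0.003], [0.002, 0.008, -1.0]]
force: [1.8, 0.2, 4.9]
opening: 0.371
```

```bash
python3 -c "
from h import *
st()"
```

```text
t 22.25 p [454.8 -76.1  63.1] yaw 57.3 z [ 0.007 -0.003 -1.   ] F [1.8 0.2 4.9] M [ 0.08 -0.46  0.55] open 0.371 j [-23.  34. 113.   0.  32.   9.]
```

Emit:
send_rows(
  moves=[
    [[0,0,0.2,0,0,0,-1],[0,0,0.2,0,0,0,-1],[0,0,0,0,0,0,-1],[0,0,0,0,0,0,-1],[0,0,0,0,0,0,-1]],
  ],
)

```text
time_s: 22.75
position: [0.4548, -0.0761, 0.0631]
tcp_rot: [[0.546, 0.838, 0.007], [0.838, -0.546, -0.003], [0.002, 0.008, -1.0]]
force: [3.5, 1.2, 5.0]
opening: 0.366
```

```bash
python3 -c "
from h import *
st()"
```

```text
t 22.75 p [454.8 -76.1  63.1] yaw 56.9 z [ 0.007 -0.003 -1.   ] F [3.5 1.2 5. ] M [ 0.08 -0.46  0.59] open 0.366 j [-23.  34. 113.   0.  32.  10.]
```

Emit:
send_rows(
  moves=[
    [[0,0,0.2,0,0,0,-1],[0,0,0.1,0,0,0,-1],[0,0,0,0,0,0,-1],[0,0,0,0,0,0,-1],[0,0,0,0,0,0,-1]],
  ],
)

```text
time_s: 23.25
position: [0.4548, -0.0761, 0.063]
tcp_rot: [[0.55, 0.835, 0.007], [0.835, -0.55, -0.003], [0.002, 0.008, -1.0]]
force: [2.8, 0.5, 5.2]
opening: 0.366
```

```bash
python3 -c "
from h import *
st()"
```

```text
t 23.25 p [454.8 -76.1  63. ] yaw 56.6 z [ 0.007 -0.003 -1.   ] F [2.8 0.5 5.2] M [ 0.09 -0.51  0.7 ] open 0.366 j [-23.  34. 113.   0.  32.  10.]
```

Emit:
send_rows(
  moves=[
    [[0,0,0.2,0,0,0,-1],[0,0,0,0,0,0,-1],[0,0,0,0,0,0,-1],[0,0,0,0,0,0,-1],[0,0,0,0,0,0,-1]],
  ],
)

```text
time_s: 23.75
position: [0.4548, -0.0761, 0.063]
tcp_rot: [[0.553, 0.833, 0.007], [0.833, -0.553, -0.003], [0.002, 0.008, -1.0]]
force: [2.7, -0.1, 4.9]
opening: 0.366
```

```bash
python3 -c "
from h import *
st();capture('top')
s=[readout.read_state()['moment'][2]]
for _ in range(4): capture('top');s.append(readout.read_state()['moment'][2])
print(np.round(s,2),np.mean(s))"
```

```text
t 23.75 p [454.8 -76.1  63. ] yaw 56.5 z [ 0.007 -0.003 -1.   ] F [ 2.7 -0.1  4.9] M [ 0.14 -0.54  0.68] open 0.366 j [-23.  34. 113.   0.  32.  10.]
[0.67 0.67 0.62 0.7  0.71] 0.6732401156353871
```

Emit:
send_rows(
  moves=[
    [[0,0,0.2,0,0,0,-1],[0,0,0.1,0,0,0,-1],[0,0,0,0,0,0,-1],[0,0,0,0,0,0,-1],[0,0,0,0,0,0,-1]],
  ],
)

```text
time_s: 24.5
position: [0.4549, -0.0761, 0.0631]
tcp_rot: [[0.557, 0.831, 0.007], [0.831, -0.557, -0.003], [0.002, 0.008, -1.0]]
force: [2.6, 1.3, 5.4]
opening: 0.371
```

```bash
python3 -c "
from h import *
st();s=[]
for _ in range(6): capture('top');s.append(readout.read_state()['moment'][2])
print(np.round(s,2),np.mean(s))"
```

```text
t 24.50 p [454.9 -76.1  63.1] yaw 56.2 z [ 0.007 -0.003 -1.   ] F [2.6 1.3 5.4] M [ 0.09 -0.58  0.73] open 0.371 j [-23.  34. 113.   0.  32.  10.]
[0.78 0.71 0.76 0.77 0.75 0.73] 0.7495424889853707
```

One more step of 0.25°.

Emit:
send_rows(
  moves=[
    [[0,0,0.25,0,0,0,-1],[0,0,0,0,0,0,-1],[0,0,0,0,0,0,-1],[0,0,0,0,0,0,-1],[0,0,0,0,0,0,-1]],
  ],
)

```text
time_s: 25.3
position: [0.4549, -0.0761, 0.0631]
tcp_rot: [[0.56, 0.828, 0.007], [0.828, -0.56, -0.003], [0.002, 0.008, -1.0]]
force: [3.0, 0.2, 5.4]
opening: 0.368
```

```bash
python3 -c "
from hfit import *
st();s=[]
for _ in range(6): im=capture('side');s.append(readout.read_state()['moment'][2])
print(np.round(s,2),np.mean(s));print(hfit(im,-25.5,(.4535,-.0765)))"
```

```text
t 25.30 p [454.9 -76.1  63.1] yaw 55.9 z [ 0.007 -0.003 -1.   ] F [3.  0.2 5.4] M [ 0.12 -0.56  0.75] open 0.368 j [-23.  34. 113.   0.  32.  11.]
[0.72 0.77 0.7  0.77 0.73 0.74] 0.7385204575061245
(array([453.46530329, -78.26386281, -25.22022809]), np.float64(128.0))
```

Emit:
send_rows(
  moves=[
    [[0,0,0.2,0,0,0,-1],[0,0,0.2,0,0,0,-1],[0,0,0,0,0,0,-1],[0,0,0,0,0,0,-1],[0,0,0,0,0,0,-1]],
  ],
)

```text
time_s: 26.1
position: [0.4548, -0.0761, 0.0631]
tcp_rot: [[0.566, 0.825, 0.007], [0.825, -0.566, -0.003], [0.002, 0.008, -1.0]]
force: [3.3, 1.4, 6.1]
opening: 0.371
```

```bash
python3 -c "
from hfit import *
st();s=[]
for _ in range(5): im=capture('side');s.append(readout.read_state()['moment'][2])
print(np.round(s,2),np.mean(s))"
```

```text
t 26.10 p [454.8 -76.1  63.1] yaw 55.5 z [ 0.007 -0.003 -1.   ] F [3.3 1.4 6.1] M [ 0.11 -0.56  0.84] open 0.371 j [-23.  34. 113.   0.  32.  11.]
[0.87 0.85 0.85 0.86 0.86] 0.8584544190877601
```

Mean torque is 0.86 N m, so the nut is nipped up. Releasing and lifting off now.

Emit:
send_rows(
  moves=[
    [[0,0,0,0,0,0,0.3],[0,0,0,0,0,0,0.3],[0,0,0,0,0,0,0.3],[0,0,0,0,0,0,0.3],[0,0,0,0,0,-2,0.3]],
  ],
)

```text
time_s: 26.85
position: [0.4513, -0.0749, 0.0811]
tcp_rot: [[0.568, 0.823, -0.001], [0.823, -0.568, 0.001], [0.0, -0.002, -1.0]]
force: [-0.2, 0.6, 0.5]
opening: 0.631
```

Emit:
send_rows(
  moves=[
    [[0,0,0,0,0,-4,0.3],[0,0,0,0,0,-4,0.2],[0,0,8.2,0,0,0,0.2],[0,0,8.2,0,0,0,0.2],[0,0,8.2,0,0,0,0.2]],
  ],
)

```text
time_s: 27.35
position: [0.4526, -0.0753, 0.1631]
tcp_rot: [[0.862, 0.507, 0.004], [0.507, -0.862, -0.001], [0.003, 0.003, -1.0]]
force: [0.8, 0.6, -0.3]
opening: 0.601
```

Emit:
send_rows(
  moves=[
    [[0,0,8.2,0,0,0,0.2],[0,0,8.2,0,0,0,0.2],[0,0,8.2,0,0,0,0.2],[0,0,8.2,0,0,0,0.2],[0,0,8.2,0,0,0,0.2]],
  ],
)

```text
time_s: 27.85
position: [0.4523, -0.0752, 0.1624]
tcp_rot: [[0.983, -0.183, 0.003], [-0.183, -0.983, -0.001], [0.003, 0.0, -1.0]]
force: [-0.1, 0.4, 0.1]
opening: 0.6
```

```bash
python3 -c "
from hfit import *
im=capture('side');print(hfit(im,-25.5,(.4535,-.0765)))
to([.5154,-.0963,.100],-18)"
```

```text
(array([453.45726686, -78.15456831, -25.26740675]), np.float64(128.0625))
t 27.90 p [452.4 -75.2 162.5] yaw -10.8 z [ 0.003 -0.001 -1.   ] F [ 0.2 -0.5  0.5] M [0.03 0.04 0.02] open 0.603 j [-23.  23. 109.   0.  48.  77.]
shift cm [6.56 0.89 6.27] turn z 7.2
level turn xy [ 0.01 -0.19]
```

Emit:
send_rows(
  moves=[
    [[0,0,0,3.3,0.45,0,0.15],[0,0,0,3.26,0.44,3,0.15],[0,0,7.2,0,0,3,0.15],[-7,0,0,0,0,0,0.15],[0,0,0,0,0,0,0.15]],
  ],
)

```text
time_s: 28.4
position: [0.5156, -0.094, 0.1016]
tcp_rot: [[0.956, -0.291, -0.035], [-0.293, -0.949, -0.117], [0.001, 0.122, -0.992]]
force: [-0.0, 0.1, -0.5]
opening: 0.579
```

```bash
python3 -c "
from h import *
to([.5154,-.0963,.030],-18)"
```

```text
t 28.40 p [515.6 -94.  101.6] yaw -17.1 z [-0.035 -0.117 -0.992] F [-0.   0.1 -0.5] M [0.14 0.02 0.04] open 0.579 j [-18.  34. 102. -10.  45.  96.]
shift cm [ 0.05 -0.65  7.13] turn z 0.9
level turn xy [ 7.   -0.04]
```

Emit:
send_rows(
  moves=[
    [[0,0,0.9,0.05,-0.25,2.6,0.15],[0,0,0,0,-0.2,2.5,0.15],[0,0,0,0,-0.2,2.0,0.15],[0,0,0,0,0,0,0.15],[0,0,0,0,0,0,0.15]],
  ],
)

```text
time_s: 28.9
position: [0.5166, -0.0986, 0.0324]
tcp_rot: [[0.95, -0.311, -0.032], [-0.313, -0.943, -0.117], [0.007, 0.121, -0.993]]
force: [-1.0, 0.2, -0.2]
opening: 0.572
```

```bash
python3 -c "
from h import *
to([.5154,-.0963,.0065],-18)"
```

```text
t 28.90 p [516.6 -98.6  32.4] yaw -18.2 z [-0.032 -0.117 -0.993] F [-1.   0.2 -0.2] M [ 0.12 -0.01 -0.02] open 0.572 j [-19.  41. 104. -12.  36.  99.]
shift cm [-0.21 -0.49  2.54] turn z -0.2
level turn xy [ 6.93 -0.39]
```

Emit:
send_rows(
  moves=[
    [[0,-0.3,0,-0.2,-0.45,1.2,0.15],[0,0,0,0,-0.05,1.0,0.15],[0,0,0,0,0,0.3,0.15],[0,0,0,0,0,0,0.15],[0,0,0,0,0,0,0.15]],
  ],
)

```text
time_s: 29.4
position: [0.5156, -0.096, 0.0065]
tcp_rot: [[0.949, -0.312, -0.036], [-0.314, -0.942, -0.116], [0.002, 0.122, -0.993]]
force: [0.3, -0.1, 0.0]
opening: 0.573
```

```bash
python3 -c "
from h import *
to([.5154,-.0963,.0065],-18)
im=capture('side');cv2.imwrite('pics/c8.png',cv2.resize(im[150:245,245:385],(800,543),interpolation=cv2.INTER_CUBIC))"
```

```text
t 29.40 p [515.6 -96.    6.5] yaw -18.3 z [-0.036 -0.116 -0.993] F [ 0.3 -0.1  0. ] M [ 0.13 -0.03  0.02] open 0.573 j [-19.  43. 104. -13.  33. 101.]
shift cm [-0.01  0.04  0.  ] turn z -0.3
level turn xy [ 6.99 -0.11]
```

View pics/c8.png

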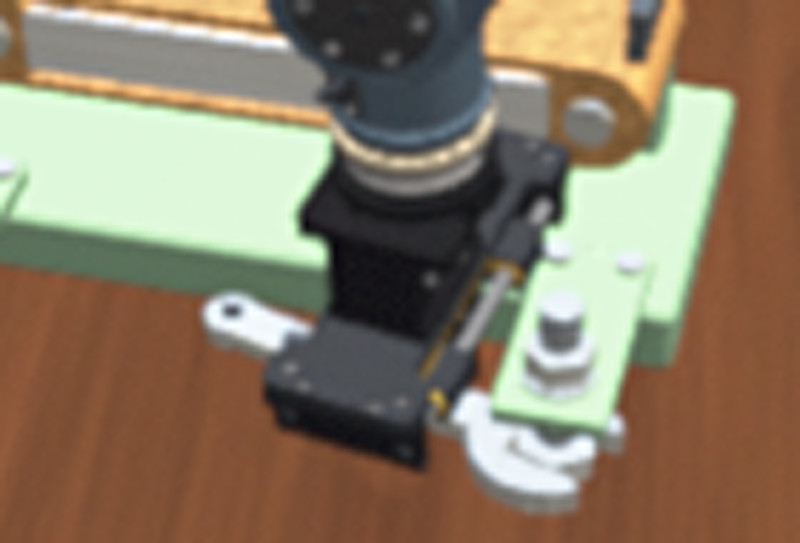

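The gripper straddles the handle, clear of belt and nut, with no contact force. The tail touches the plinth at crop (235,310). Closing.

Emit:
send_rows(
  moves=[
    [[0,0,0,0,0,0,-1],[0,0,0,0,0,0,-1],[0,0,0,0,0,0,-1],[0,0,0,0,0,0,-1],[0,0,0,0,0,0,-1]],
  ],
)

```text
time_s: 29.95
position: [0.5169, -0.0987, 0.0078]
tcp_rot: [[0.95, -0.31, -0.034], [-0.312, -0.942, -0.12], [0.005, 0.125, -0.992]]
force: [-1.9, -9.1, 4.2]
opening: 0.268
```

```bash
python3 -c "
from h import *
st();capture('side');st()"
```

```text
t 29.95 p [516.9 -98.7   7.8] yaw -18.2 z [-0.034 -0.12  -0.992] F [-1.9 -9.1  4.2] M [-1.69  0.29  0.05] open 0.268 j [-19.  43. 104. -13.  33. 101.]
t 30.00 p [516.9 -98.7   7.8] yaw -18.2 z [-0.034 -0.12  -0.992] F [-1.7 -9.4  5.8] M [-1.7   0.31  0.09] open 0.273 j [-19.  43. 104. -13.  33. 101.]
```

Gripped at 24 mm, but the arm pushes the handle sideways with 9 N. I'll relieve that, then draw off along the handle.

Emit:
send_rows(
  moves=[
    [[0,0,0,0,0.2,0,-1],[0,0,0,0.5,0,0,-1],[0,0,0,0.5,0,0,-1],[0,0,0,0,0,0,-1],[0,0,0,0,0,0,-1]],
  ],
)

```text
time_s: 30.5
position: [0.5169, -0.0989, 0.0077]
tcp_rot: [[0.949, -0.31, -0.052], [-0.314, -0.942, -0.114], [-0.014, 0.124, -0.992]]
force: [-11.5, 1.7, 18.7]
opening: 0.27
```

```bash
python3 -c "
from h import *
st()"
```

```text
t 30.50 p [516.9 -98.9   7.7] yaw -18.3 z [-0.052 -0.114 -0.992] F [-11.5   1.7  18.7] M [ 0.06  1.99 -0.18] open 0.270 j [-19.  44. 103. -13.  35. 100.]
```

Jammed a little: -11.5 N, and 19 N upward, which suggests the rolled jaw or the fingertip is pressing on the table. I'll lift slightly and pull on.

Emit:
send_rows(
  moves=[
    [[0,0,0,0,0,-0.4,-1],[0,0,0,0,0,0,-1],[0,0,0,0.5,0,0,-1],[0,0,0,0,0,0,-1],[0,0,0,0,0,0,-1]],
  ],
)

```text
time_s: 31.0
position: [0.5218, -0.1001, 0.0087]
tcp_rot: [[0.949, -0.311, -0.053], [-0.315, -0.943, -0.112], [-0.015, 0.123, -0.992]]
force: [-6.6, 0.3, -3.8]
opening: 0.268
```

```bash
python3 -c "
from h import *
st()"
```

```text
t 31.00 p [ 521.8 -100.1    8.7] yaw -18.3 z [-0.053 -0.112 -0.992] F [-6.6  0.3 -3.8] M [ 0.07  1.2  -0.07] open 0.268 j [-19.  44. 102. -12.  35. 100.]
```

It came free and moved 5 mm. I'll keep pulling, with a slight bias away from the machine.

Emit:
send_rows(
  moves=[
    [[0,0,0,0.5,0,0,-1],[0,0,0,0.5,-0.05,0,-1],[0,0,0,0.5,-0.05,0,-1],[0,0,0,0,0,0,-1],[0,0,0,0,0,0,-1]],
  ],
)

```text
time_s: 31.5
position: [0.5453, -0.106, 0.0107]
tcp_rot: [[0.949, -0.313, -0.034], [-0.314, -0.942, -0.117], [0.005, 0.121, -0.993]]
force: [0.5, -1.4, -4.0]
opening: 0.273
```

```bash
python3 -c "
from h import *
st()"
```

```text
t 31.50 p [ 545.3 -106.    10.7] yaw -18.3 z [-0.034 -0.117 -0.993] F [ 0.5 -1.4 -4. ] M [ 0.06 -0.12  0.09] open 0.273 j [-19.  44. 100. -12.  37.  99.]
```

Emit:
send_rows(
  moves=[
    [[0,0,0,0.5,-0.1,0,-1],[0,0,0,0.5,-0.1,0,-1],[0,0,0,0.5,-0.1,0,-1],[0,0,0,0,0,0,-1],[0,0,0,0,0,0,-1]],
  ],
)

```text
time_s: 32.0
position: [0.5591, -0.1076, 0.0102]
tcp_rot: [[0.949, -0.312, -0.037], [-0.314, -0.942, -0.116], [0.002, 0.122, -0.993]]
force: [-0.3, 0.0, -4.5]
opening: 0.269
```

```bash
python3 -c "
from h import *
st()"
```

```text
t 32.00 p [ 559.1 -107.6   10.2] yaw -18.3 z [-0.037 -0.116 -0.993] F [-0.3  0.  -4.5] M [0.23 0.03 0.02] open 0.269 j [-18.  45.  97. -11.  38.  99.]
```

Free of the hex. I'll clear it fully, lift, and level the tool.

Emit:
send_rows(
  moves=[
    [[0,0,0,1.0,-0.3,0,-1],[0,0,0,1.5,-0.5,0,-1],[0,0,0,1.5,-1,-0.5,-1],[0,0,0,0.5,-2,-1.5,-1],[0,0,0,0,-3,-2,-1]],
  ],
)

```text
time_s: 32.5
position: [0.6256, -0.0542, 0.0414]
tcp_rot: [[0.948, -0.315, -0.037], [-0.317, -0.941, -0.116], [0.002, 0.122, -0.993]]
force: [0.1, 0.1, -3.4]
opening: 0.267
```

Emit:
send_rows(
  moves=[
    [[0,0,0,0,-3,-1,-1],[7,0,0,0,-2,0,-1],[0,0,0,-1,-3,0,-1],[0,0,0,-1,-3,0,-1],[0,0,0,0,0,0,-1]],
  ],
)

```text
time_s: 33.0
position: [0.6397, 0.0625, 0.0454]
tcp_rot: [[0.951, -0.311, 0.001], [-0.311, -0.951, 0.001], [0.0, -0.001, -1.0]]
force: [-1.1, -0.4, -3.6]
opening: 0.269
```

```bash
python3 -c "
from h import *
to([.56,.06,.0085],-10)"
```

```text
t 33.00 p [639.7  62.5  45.4] yaw -18.1 z [ 0.001  0.001 -1.   ] F [-1.1 -0.4 -3.6] M [0.07 0.12 0.01] open 0.269 j [ -4.  44.  87.   0.  49. 104.]
shift cm [-7.5   2.71  3.68] turn z -8.1
level turn xy [-0.07 -0.02]
```

Emit:
send_rows(
  moves=[
    [[0,0,0,-3.75,1.35,0,-1],[0,0,0,-3.75,1.35,1,-1],[0,0,-8,0,0,1.5,-1],[0,0,0,0,0,0.9,-1],[0,0,0,0,0,0,-1]],
  ],
)

```text
time_s: 33.5
position: [0.5613, 0.056, 0.0108]
tcp_rot: [[0.983, -0.182, 0.002], [-0.182, -0.983, -0.001], [0.002, 0.0, -1.0]]
force: [-0.3, 0.1, -3.8]
opening: 0.265
```

```bash
python3 -c "
from h import *
to([.56,.06,.0075],-10)"
```

```text
t 33.50 p [561.3  56.   10.8] yaw -10.5 z [ 0.002 -0.001 -1.   ] F [-0.3  0.1 -3.8] M [ 0.05  0.07 -0.02] open 0.265 j [-6. 44. 99. -0. 37. 95.]
shift cm [-0.2  -0.37  0.33] turn z -0.5
level turn xy [ 0.03 -0.1 ]
```

Lowering to touch, releasing, then lifting well clear.

Emit:
send_rows(
  moves=[
    [[0,0,0,0,0,0.3,-1],[0,0,0,0,0,0.1,-1],[0,0,0,0,0,0,0],[0,0,0,0,0,0,0],[0,0,0,0,0,0,0]],
  ],
)

```text
time_s: 34.0
position: [0.5622, 0.0559, 0.008]
tcp_rot: [[0.984, -0.18, 0.005], [-0.18, -0.984, -0.001], [0.005, 0.0, -1.0]]
force: [0.3, 0.1, 0.1]
opening: 0.45
```

Emit:
send_rows(
  moves=[
    [[0,0,0,0,0,0,0],[0,0,0,0,0,-2,0],[0,0,0,0,0,-5,0],[0,0,0,0,0,-5,0],[0,0,0,0,0,-5,0]],
  ],
)

```text
time_s: 34.5
position: [0.56, 0.0563, 0.1789]
tcp_rot: [[0.984, -0.179, 0.001], [-0.179, -0.984, -0.001], [0.001, 0.001, -1.0]]
force: [1.8, 0.7, -0.3]
opening: 0.502
```

Emit:
send_rows(
  moves=[
    [[0,0,0,0,0,-5,0],[0,0,0,0,-4,0,0],[0,0,0,0,-4,0,0],[0,0,0,0,-4,0,0],[0,0,0,0,-4,0,0]],
  ],
)

```text
time_s: 35.0
position: [0.5891, 0.2151, 0.2277]
tcp_rot: [[0.984, -0.18, 0.002], [-0.18, -0.984, -0.001], [0.003, 0.0, -1.0]]
force: [0.6, 0.4, 0.0]
opening: 0.497
```

```bash
python3 - <<'E'
from h import *
st()
b=capture("side");t=capture("top");a=cv2.imread("pics/side0.png")
x=cv2.resize(b[160:420,170:430],(400,400));y=cv2.resize(b[185:245,315:375],(400,400),interpolation=cv2.INTER_CUBIC)
cv2.imwrite("pics/c9.png",np.hstack([x,y]))
for c in("spanner","spanner_small","flower_a","level","glue","spare_nut","sand_block"):
    print(c,[(np.round(d["location"],3).tolist(),round(float(d["p"]),2)) for d in spot_in("side",c)])
# bystander shift check against the first picture, by phase correlation
for n,(u0,u1,v0,v1) in dict(flowers=(200,250,245,325),small=(270,360,318,355),level=(175,302,362,406),glue=(322,362,343,410),nut=(303,326,298,318),block=(368,432,304,350)).items():
    g=[cv2.cvtColor(i[v0:v1,u0:u1],cv2.COLOR_BGR2GRAY).astype(np.float32) for i in(a,b)]
    print(n,np.round(cv2.phaseCorrelate(*g)[0],2),"absdiff",np.abs(g[0]-g[1]).mean().round(1))
E
```

```text
t 35.00 p [589.1 215.1 227.7] yaw -10.4 z [ 0.002 -0.001 -1.   ] F [0.6 0.4 0. ] M [ 0.08 -0.02  0.01] open 0.497 j [ 10.  30.  82.  -0.  68. 110.]
spanner [([0.544, 0.053, 0.014], 0.63), ([0.234, -0.291, 0.011], 0.59)]
spanner_small [([0.483, 0.28, 0.013], 0.69)]
flower_a [([0.711, 0.207, 0.018], 0.91), ([0.734, 0.1, 0.015], 0.83), ([0.481, 0.278, 0.015], 0.59)]
level [([0.622, 0.426, 0.049], 0.84)]
glue [([0.424, 0.423, 0.113], 0.85), ([0.448, -0.066, 0.07], 0.64)]
spare_nut [([0.5, 0.201, 0.01], 0.44)]
sand_block [([0.309, 0.257, 0.034], 0.85)]
flowers [0.06 0.11] absdiff 5.1
small [ 0.06 -0.05] absdiff 5.2
level [-0.04  0.48] absdiff 4.6
glue [-0.07 -0.01] absdiff 5.5
nut [ 0.01 -0.04] absdiff 5.0
block [ 0.05 -0.09] absdiff 5.8
```

View pics/c9.png

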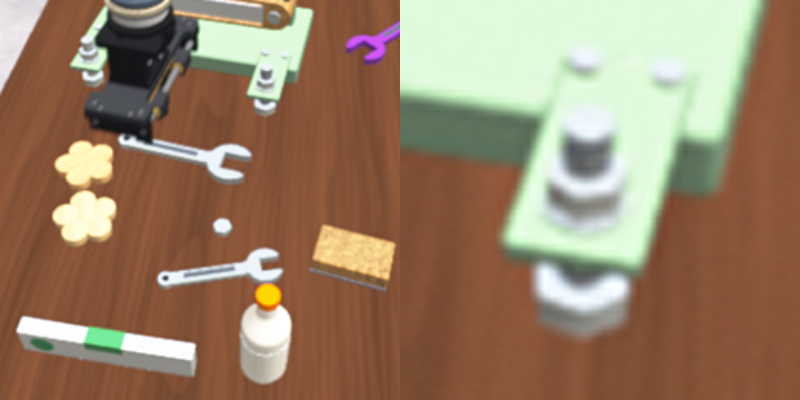

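```bash
python3 -c "
from rig import bot
print(bot.hand_in())"
```

```text
the job is handed in; nothing more can be done
None
```

The job is done and handed in at about 35 s of robot time. I put the big spanner on the foot's hex and turned the jam nut clockwise until it seated. The handle then swung onto the plinth, and I nipped the nut up. After that I drew the spanner off and laid it flat on the table, with the centre of its jaw about 15 cm from the foot.

**Torque:** The averaged wrist torque at the end was 0.86 N m, and no reading exceeded 0.87 N m. The interface fixes the grip at about 30 N, below the 50 N advised, but the torque kept climbing and I saw no sign of slip.

**Foot rotation:** The handle swung about 15° while tightening (-10.4° to -25.3°), against the 30° allowed. I did not measure the foot's corner itself. The jaw's play on the hex adds a few degrees of uncertainty, and while gripping the spanner for removal I pushed it about 9 N sideways.

**Things that went wrong on the way:**
- **Slip-on:** it stalled about 10 mm short (17 N) and only seated when I released the grip. The handle fit then put the jaw 1.5 mm from the foot's axis along the handle, though 3.5 mm to one side of my estimate.
- **Draw-off:** I tilted the gripper 7° to stay clear of the belt. The jaw jammed briefly, with a force of about 22 N, and came free after a small lift.

**Last checks:** The final picture shows the spanner lying flat and the foot clear. The bystanders I compared have not moved: image shifts were at most about 0.1 pixel, except 0.5 pixel for the level, which I put down to noise. The nut was not felt again after release.

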